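# Close the sample hatch and lock its quarter-turn fastener with the slot key

### The job

Swing the open hatch on the slanted display stand shut, then take the flat-bladed slot key from its block and with it turn the slotted fastener on the hatch clockwise all the way (about a quarter turn) to lock it. Then put the key back upright in its block, blade down until it bottoms out, and let go. Leave everything else on the shelf where it is.

Things in the scene. Friction and masses are not known exactly. Their poses are not given: they have to be found in the camera images.
- hatch (a joint): Opening angle of the hatch, rad: 0 shut, 1.9 fully open; starts at 1.0 to 1.7. The hatch is a chrome plate 130 x 130 x 8 mm hinged along its upper (far) edge; it swings up and away from the robot. The hinge is stiff: it stays where it is left and needs 3 to 5 N at the free edge. A cam under it catches the frame when locked (turned while open, it keeps the hatch from shutting).
- stand: Fixed galvanised display stand, 190 x 170 mm on the shelf, 180 mm high without the open hatch. Origin under its middle, z up. Its face climbs at 30 degrees towards its rear, +x (away from the robot at yaw 0).
- hatch_hinge (a point): Middle of the hatch's hinge line, in the plane of the hatch's underside, fixed to the stand. Axes as the stand's: z vertical, x level to the stand's rear, y along the hinge line. The shut hatch reaches 130 mm down the face from here (direction (-0.866, 0, -0.5) in these axes), 65 mm either side; its outer face lies 8 mm out along the face's normal (-0.5, 0, 0.866).
- slot (a point): Centre of the fastener's slot at its mouth, the top of its head: a steel disc 50 mm in diameter, 14 mm high, on the hatch's outer face, 88 mm from the hinge line, mid-width. The slot runs straight across the head, 8.5 mm wide, 10 mm deep. The point moves with hatch and fastener: z points straight out of the slot, y runs along the slot, x across it.
- cam (a joint): Turn of the fastener, rad, growing clockwise as seen from outside the hatch: starts at 0 to 0.35 (slot roughly level, along the hinge line: unlocked), stops at 1.6; about 1.57 (slot running up and down the face) is locked. Stays where it is left; needs about 0.06 N m.
- key_grip (a point): Centre of the slot key's handle, where to grip. Key: 112 mm tall, 150 g; flat black handle 56 mm wide (x) x 14 mm thick (y) x 50 mm high (z); below it a flat steel blade 30 mm wide (x) x 5 mm thick (y), 62 mm long, the last 4 mm 27 x 3.5 mm. Starts standing blade down in its block. z points from blade to handle. A half turn about z looks the same.
- key_tip (a point): Middle of the blade's lower end, 87 mm below key_grip along the key's z.
- holder_hole0 (a point): Centre of the mouth of the slot-shaped blind hole in the key's block, a fixed plywood block 75 (x) x 55 (y) x 50 mm high. The hole is 34 mm (x) x 9 mm (y) and 40 mm deep, so the standing key's handle centre is 97 mm above the shelf. The edges of the mouth are bevelled 3 mm.
- rod_sample: Bystander, fixed: a like plywood block 75 x 55 x 50 mm with a round T-handle (crossbar 70 mm long, 18 mm thick, top 114 mm above the shelf). Origin under its middle. Its place, the key block's and the knob sample's are exchanged from start to start.
- knob_sample: Bystander, fixed: a like block with a pewter door knob (56 mm in diameter) on top, 115 mm high. Origin under its middle.
- lever: Loose bystander: matte black passage lever, round rose 54 mm in diameter under its origin, bar reaching 103 mm to +x, 53 mm high.
- hinge: Loose bystander: open chrome hinge, flat, 90 x 78 x 10 mm. Origin under its middle.
- pull_a: Loose bystander: pewter bow drawer pull 116 mm long (x), 20 mm wide, 32 mm high. Origin under its middle.
- pull_b: Loose bystander: a second such drawer pull.
- carton: Loose bystander: cardboard carton 90 x 60 x 50 mm. Origin under its middle.
- door_knob: Loose bystander: chrome door knob 64 mm in diameter, 67 mm high. Origin under its middle.
There are look-alikes about, which are no part of the job. What is shaped like the part that bears key_grip but red is not meant.

How it is judged:
By the outcome, as a careful person would: the job done as asked, in the order asked, and still so for the second after the job is handed in, with the robot touching nothing.
It also fails if it takes over 72 s, if anything falls off the work surface, if the arm or the gripper's body presses on something with over 40 N, if the wrist force passes 120 N, or if a joint passes its speed limit or range.

### The arm

A 7-joint arm with a two-finger parallel gripper is mounted at the origin on the work surface. World frame = base frame: x ahead of the robot, y to its left, z up, the work surface at z = 0. Lengths are in m, angles in rad, forces in N, time in s.
With the tool pointing down it reaches from about 0.35 to 0.9 m from the base axis. Payload 7.2 kg.
Tool frame: the origin (TCP) lies at the very end of the fingers, on their centre line; the grasp point (between the pads) lies 19 mm behind it; z points along the fingers, y is the direction in which the jaws open and shut (so a half turn about z gives the same grasp; the last joint's range is limited). The gripper opens to 88 mm and grips with 3 to 60 N. Pads are 20 mm wide; open, the fingers measure 115 mm over their backs; the gripper's body (75 mm by 178 mm) begins 61 mm behind the grasp point.
Start: joints at [1.081, 0.411, -0.013, 1.596, 0.006, 1.134, -0.082], TCP at [0.256, -0.57, 0.223] pointing down, gripper open.
Joint ranges: [-2.95, 2.95], [-0.29, 1.99], [-1.47, 1.44], [0.14, 2.54], [-1.03, 4.17], [0.13, 1.85], [-2.86, 2.86]. Speed limits (rad/s): [2.39, 2.39, 3.01, 3.01, 3.14, 3.14, 3.14].

### API

Orientations are given as a unit quaternion [w, x, y, z].
In Python, from station import get_obs, vision, env gives the robot as it stands.
- The arm moves only by the shell command python3 -m crank 'ROWS'. ROWS is JSON, a list of rows, each a list of 7 numbers: the shift along the tool's x, y, z in m, then the turn, a rotation vector about the tool's x, y, z in degrees, then the opening, from 0 (shut) to 1 (fully open). A call has 1 to 5 rows; each row shifts and turns the commanded pose from where the row before left it, along the tool's axes as they then stand; what a row does not reach is not made up. A row lasts 1/10 s, in which the tool goes at most 50 mm and 8.59 degrees, less where a joint would pass 70% of its speed; a pose out of reach is approached as far as the arm can. A call with a gripper value outside its range is refused whole. The fingers move at their own pace and stop on an object; the grip force is fixed at half the most. Time passes only in rows, so rows that do not move let the fingers close. It gives the time, the measured TCP pose, the force and the opening at its end, in the units of the state.
- get_obs(): the state, without advancing time (a new reading comes with each control period).
- vision.camera(name): name is "scene" or "top"; returns the picture (400x640x3 uint8, blue, green, red); there is no depth.
- vision.calibration(name): a dict with "intrinsics" (3x3 intrinsics, pixels), "extrinsics" (4x4, takes a point from camera to world coordinates). Camera axes: x right, y up, looking along -z (the intrinsics and any distortion apply to the point x, -y, -z); pixel columns grow to the right and rows downward; lengths in m; the calibration is good to about 2 mm. A picture is of the moment at which its call begins. calibration takes no time and is no camera call.
- env.finish_job(): hands the job in, once; it reports no verdict.
The state is a dict: "time": time; "joint_positions": joint angles; "qd": joint speeds; "joint_torque": joint torques, N m; "eef_pos": TCP position; "eef_rot": TCP orientation; "force": force on the tool from outside, world axes, zero at the start; "wrist_torque": the same for the moment, N m; "width": finger opening in m.
Only numpy, scipy, OpenCV 4.12 (cv2) and the standard library are available. Lean on these libraries where they do the work, as an engineer would, in place of code of your own. Each camera call takes 0.05 s, during which the arm holds its last target.

## Working session

There is one attempt and no reset: what is moved stays moved. The work goes in short steps, Python scripts to look and compute and a shell command to move; the robot and the scene stay as the last step left them, time stands still between calls to the robot, and variables do not carry over. Pictures are saved under pics/ and viewed, and the job is handed in when it is done.

```bash
ls; mkdir -p pics; python3 - <<'E'
from station import get_obs, vision, env
import cv2,json
o=get_obs(); print(o)
for n in("scene","top"):
    im=vision.camera(n); cv2.imwrite(f"pics/{n}0.png",im)
    c=vision.calibration(n); print(n,c)
E
```

```text
pics
{'time': 0.0, 'joint_positions': array([ 1.08083782,  0.41189078, -0.01273866,  1.59707273,  0.00566823,
        1.13430019, -0.08220433]), 'qd': array([ 0.00100596, -0.00255728, -0.00064573, -0.00118424, -0.00035243,
       -0.0008566 , -0.0012336 ]), 'joint_torque': array([ 1.31725728e-04, -5.87945545e+01,  6.41831607e-01, -2.91075790e+01,
       -5.38063527e-02,  1.82726484e-02,  1.02852275e-04]), 'eef_pos': array([ 0.25559311, -0.56977386,  0.22180291]), 'eef_rot': array([-7.77936108e-04,  9.77839198e-01,  2.09355760e-01, -2.52093417e-04]), 'force': array([ 0.53179616, -0.17293764,  0.00630521]), 'wrist_torque': array([ 0.05811578, -0.02302277,  0.01561065]), 'width': 0.08802894717865743}
scene {'intrinsics': array([[375.37640791,   0.        , 317.573076  ],
       [  0.        , 375.37640791, 196.68327815],
       [  0.        ,   0.        ,   1.        ]]), 'extrinsics': array([[ 0.47962976, -0.49651699,  0.72348198,  1.32210241],
       [ 0.87737404,  0.28362325, -0.38700471, -0.40155604],
       [-0.0130419 ,  0.82038329,  0.57166526,  0.73333039],
       [ 0.        ,  0.        ,  0.        ,  1.        ]])}
top {'intrinsics': array([[419.57379419,   0.        , 317.07735881],
       [  0.        , 419.57379419, 199.65173256],
       [  0.        ,   0.        ,   1.        ]]), 'extrinsics': array([[-1.46748255e-02,  9.90834225e-01, -1.34283984e-01,
         3.93971949e-01],
       [-9.99891974e-01, -1.44303839e-02,  2.79349768e-03,
         1.12553073e-02],
       [ 8.30123669e-04,  1.34310472e-01,  9.90938953e-01,
         1.29819483e+00],
       [ 0.00000000e+00,  0.00000000e+00,  0.00000000e+00,
         1.00000000e+00]])}
```

View pics/scene0.png

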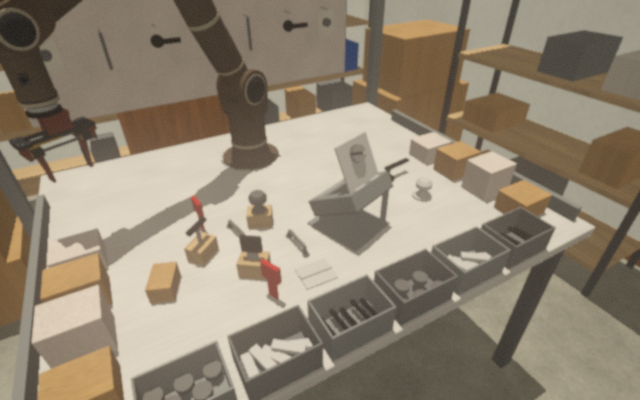

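View pics/top0.png

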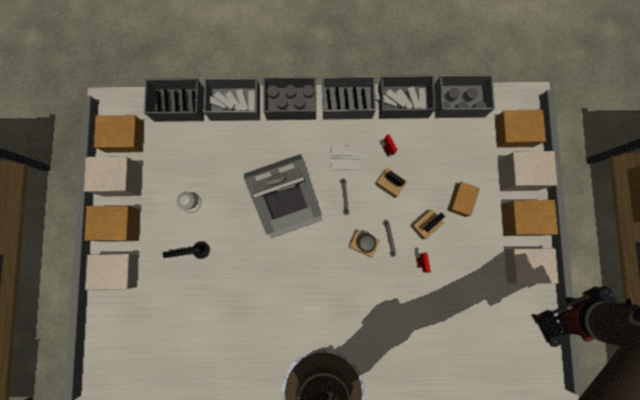

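The scene picture shows the stand with its open hatch at (350,185) and the key-like black handle at (251,245). The top picture shows the stand at (283,195). Candidates for the key:
- Black handle in a block at top (391,182), scene (251,245).
- Black T-handle at top (428,222), scene (198,230).
- Red look-alikes at top (390,145) and (424,262).

I'll confirm in enlarged crops.

```bash
python3 - <<'E'
import cv2,numpy as np
t=cv2.imread('pics/top0.png');s=cv2.imread('pics/scene0.png')
a=cv2.resize(t[130:280,340:490],(600,600),interpolation=cv2.INTER_CUBIC);cv2.imwrite('pics/c1.png',a)
a=cv2.resize(s[180:310,170:310],None,fx=4.5,fy=4.5,interpolation=cv2.INTER_CUBIC);cv2.imwrite('pics/c2.png',a)
a=cv2.resize(t[145:245,235:335],(600,600),interpolation=cv2.INTER_CUBIC);cv2.imwrite('pics/c3.png',a)
a=cv2.resize(s[120:250,290:420],None,fx=4.5,fy=4.5,interpolation=cv2.INTER_CUBIC);cv2.imwrite('pics/c4.png',a)
E
```

```text
(no output)
```

View pics/c1.png

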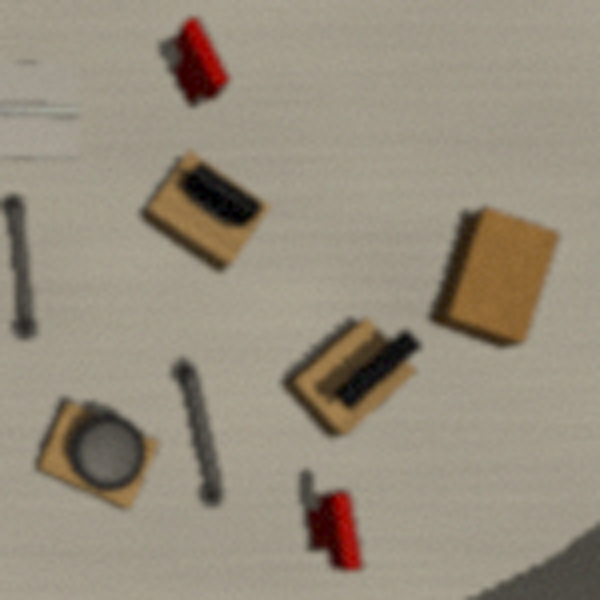

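View pics/c2.png

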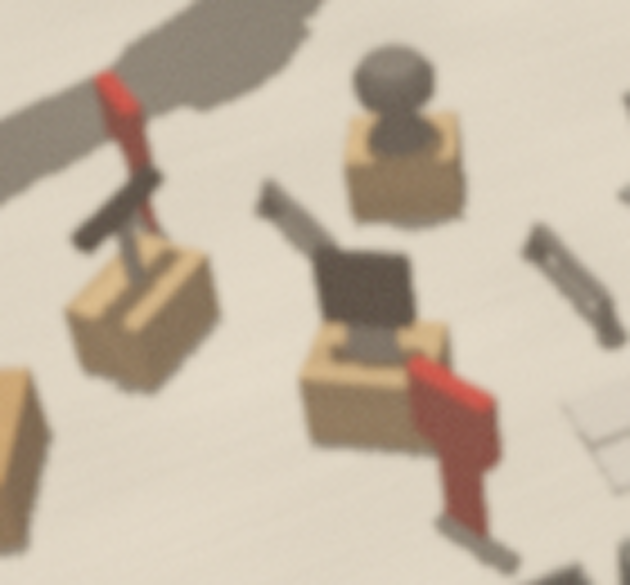

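View pics/c3.png

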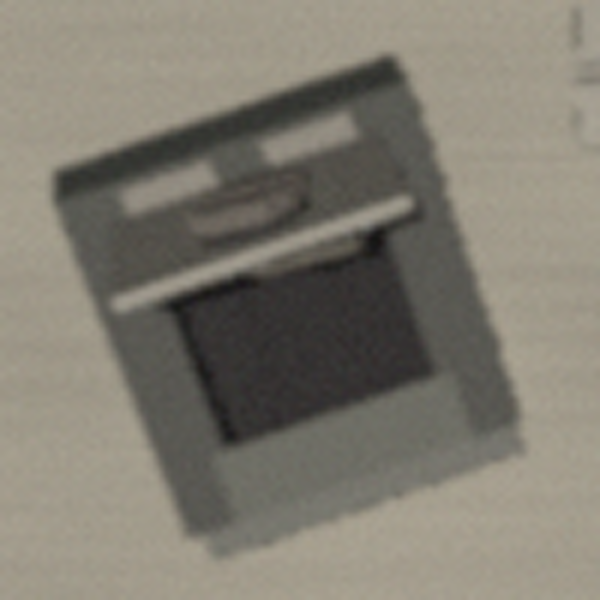

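View pics/c4.png

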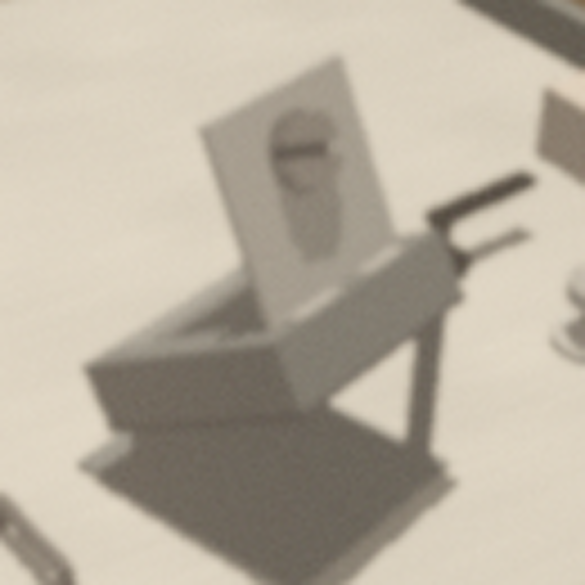

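The black flat handle on a blade at top (391,182) / scene (251,245) is the key, because it is a flat plate and not red. The other black one has a round crossbar. The hatch's outer face with the slotted disc is seen from behind in the scene view. Next I'll enlarge further to pick points.

```bash
cat > h.py <<'E'
import cv2,numpy as np
from scipy.spatial.transform import Rotation as R
from scipy.optimize import least_squares
from station import get_obs, vision, env
CAL={n:vision.calibration(n) for n in("scene","top")}
def proj(n,P):
    c=CAL[n];T=np.linalg.inv(c['extrinsics']);p=np.atleast_2d(P)@T[:3,:3].T+T[:3,3]
    q=np.c_[p[:,0],-p[:,1],-p[:,2]]@c['intrinsics'].T
    return q[:,:2]/q[:,2:]
def ray(n,uv):
    c=CAL[n];d=np.linalg.solve(c['intrinsics'],[uv[0],uv[1],1.]);d=np.array([d[0],-d[1],-d[2]])
    return c['extrinsics'][:3,3],c['extrinsics'][:3,:3]@d
def atz(n,uv,z):
    o,d=ray(n,uv);return o+d*(z-o[2])/d[2]
def crop(n,im,x0,x1,y0,y1,f,out):
    a=cv2.resize(im[y0:y1,x0:x1],None,fx=f,fy=f,interpolation=cv2.INTER_CUBIC)
    for x in range(x0-x0%10+10,x1,10): cv2.line(a,(int((x-x0+.5)*f),0),(int((x-x0+.5)*f),6 if x%50 else 14),(0,0,255),1);cv2.putText(a,str(x),(int((x-x0)*f)-8,22),0,.35,(0,0,255),1)
    for y in range(y0-y0%10+10,y1,10): cv2.line(a,(0,int((y-y0+.5)*f)),(6,int((y-y0+.5)*f)),(0,0,255),1);cv2.putText(a,str(y),(8,int((y-y0)*f)+4),0,.35,(0,0,255),1)
    cv2.imwrite(out,a)
E
python3 - <<'E'
from h import *
t=cv2.imread('pics/top0.png');s=cv2.imread('pics/scene0.png')
crop('top',t,240,325,150,240,6.6,'pics/d1.png')
crop('scene',s,305,395,130,230,6,'pics/d2.png')
crop('top',t,370,412,160,205,13,'pics/d3.png')
crop('scene',s,230,275,225,285,9.9,'pics/d4.png')
E
```

```text
(no output)
```

View pics/d1.png

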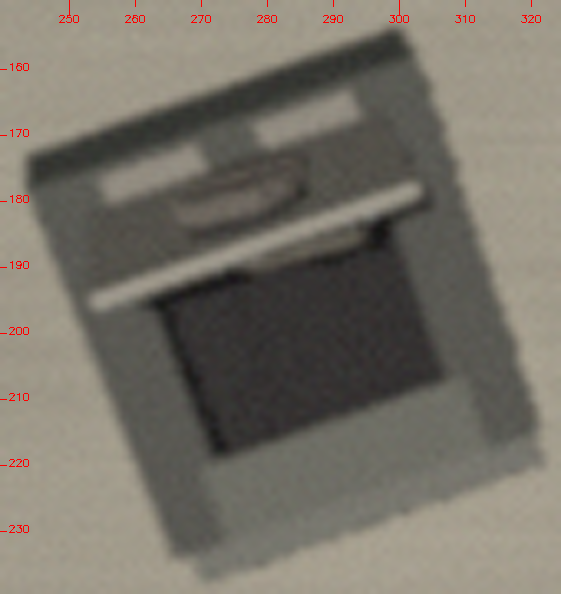

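View pics/d2.png

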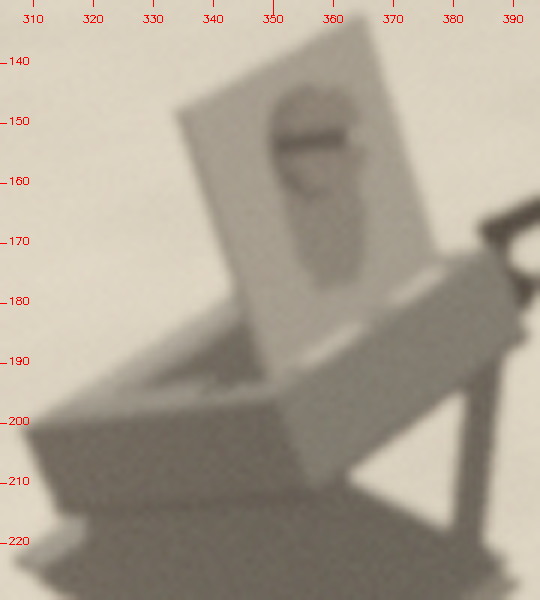

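View pics/d3.png

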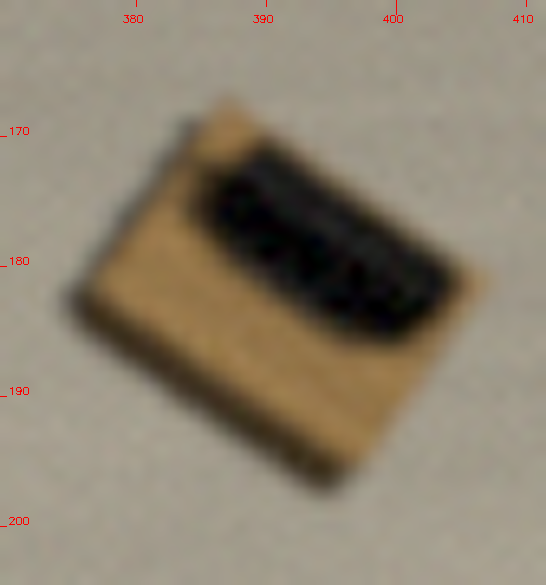

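View pics/d4.png

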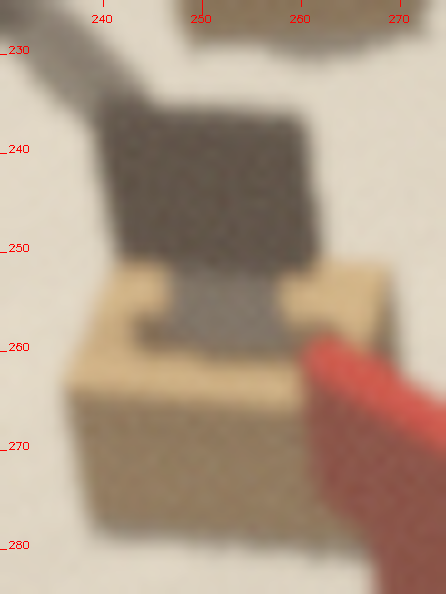

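```bash
cat >> h.py <<'E'
def hatch_pt(p,s,y,n):
    hx,hy,hz,yaw,th=p
    a=np.deg2rad(210)-th
    d=np.array([np.cos(a),0,np.sin(a)]); nn=np.array([np.sin(a),0,-np.cos(a)]) # shut: a=210 -> n=(-.5,0,.866)
    return np.array([hx,hy,hz])+R.from_euler('z',yaw).as_matrix()@(d*s+nn*n+np.array([0,y,0]))
E
python3 - <<'E'
from h import *
# image left in top = +y
obs=[('top',(253.3,194.2),(.13,.065,.008)),('top',(301.8,177.2),(.13,-.065,.008)),('top',(254.3,197.3),(.13,.065,0)),('top',(303.6,180),(.13,-.065,0)),
('scene',(334,148.5),(.13,-.065,.008)),('scene',(365,132.5),(.13,.065,.008)),('scene',(356,153),(.088,0,.022))]
lines=[('scene',(349,192),-.065),('scene',(376.5,171),.065)]
def f(q):
    p=q[:5];r=[]
    for n,uv,a in obs: r+=list(proj(n,hatch_pt(p,*a))[0]-uv)
    for (n,uv,y),s in zip(lines,q[5:]): r+=list(proj(n,hatch_pt(p,s,y,.008))[0]-uv)
    return np.array(r)
s=least_squares(f,[.5,.08,.17,.3,1.2,.01,.01])
print(s.x.round(4),np.rad2deg(s.x[3:5]),s.fun.round(1),s.cost)
p=s.x[:5]
for a in[(.13,.065,.008),(.13,-.065,.008),(.088,0,.022),(0,0,0)]: print(a,hatch_pt(p,*a).round(3))
print('stand rear top edge z=.18',atz('top',(244,174),.18),atz('top',(301,154.5),.18))
print('front face bottom',atz('top',(271,237),.0),atz('top',(321.5,219.5),.0))
E
```

```text
[0.6112 0.1183 0.165  0.3258 1.6615 0.0062 0.0124] [18.6685256  95.19502346] [-0.4  0.5  1.4 -0.  -0.3  0.3  0.6  0.2  0.1 -0.3 -0.3 -0.8  2.5  1.
 -0.5  0.2 -0.   0. ] 5.681470843023727
(0.13, 0.065, 0.008) [0.546 0.165 0.286]
(0.13, -0.065, 0.008) [0.587 0.042 0.286]
(0.088, 0, 0.022) [0.595 0.113 0.254]
(0, 0, 0) [0.611 0.118 0.165]
stand rear top edge z=.18 [0.61856964 0.20520249 0.18      ] [0.67047928 0.05015128 0.18      ]
front face bottom [0.4557072  0.15142946 0.        ] [ 0.50755719 -0.00521225  0.        ]
```

```bash
cat >> h.py <<'E'
def Rq(q): return R.from_quat([q[1],q[2],q[3],q[0]])
def rows(p0,R0,p1,R1,step=.04,rot=8.):
    d=R0.inv().apply(np.array(p1)-p0); rv=(R0.inv()*R1).as_rotvec(degrees=True)
    n=int(max(np.ceil(np.linalg.norm(d)/step),np.ceil(np.linalg.norm(rv)/rot),1))
    print(f"shift tool mm {np.round(d*1000,1)} turn {np.round(rv,2)} rows {n} each {np.round(d*1000/n,1)} {np.round(rv/n,2)}")
def cur():
    o=get_obs();return o['eef_pos'],Rq(o['eef_rot']),o
P_HATCH=[0.6112,0.1183,0.165,0.3258,1.6615]
def down(yaw): return R.from_euler('z',yaw)*R.from_euler('x',np.pi)
E
python3 - <<'E'
from h import *
p0,R0,o=cur()
R1=down(.3258)
b=hatch_pt(P_HATCH,.105,-.045,.05);print(b)
w=b.copy();w[2]=.33
print(R0.as_matrix().round(3),R1.as_matrix().round(3));rows(p0,R0,w,R1)
print('red', atz('top',(391,146),.12))
last=b
for th in np.arange(1.66,-.01,-.15):
    P=list(P_HATCH);P[4]=th
    n=.008+.011*min(1,abs(np.sin(np.deg2rad(210)-th)))*0+.010*max(.5,np.cos(th-np.deg2rad(120)+np.pi/2-0)) 
    q=hatch_pt(P,.108,-.045,.014)
    print(round(th,2),q.round(3),(R1.inv().apply(q-last)*1000).round(1));last=q
E
```

```text
[0.6268727  0.07609618 0.28128931]
[[ 0.912  0.409 -0.001]
 [ 0.409 -0.912  0.001]
 [-0.    -0.001 -1.   ]] [[ 0.947  0.32   0.   ]
 [ 0.32  -0.947 -0.   ]
 [ 0.     0.    -1.   ]]
shift tool mm [ 603.1 -437.5 -107.5] turn [-0.08  0.01  5.5 ] rows 19 each [ 31.7 -23.   -5.7] [-0.    0.    0.29]
red [ 0.70666507 -0.20754018  0.12      ]
1.66 [0.595 0.065 0.269] [-34.1  -0.   12.4]
1.51 [0.58  0.06  0.263] [-15.2   0.    6.1]
1.36 [0.567 0.056 0.255] [-14.1   0.    8.3]
1.21 [0.555 0.052 0.244] [-12.7   0.   10.3]
1.06 [0.544 0.048 0.232] [-11.  -0.  12.]
0.91 [0.536 0.045 0.219] [-9.1  0.  13.6]
0.76 [0.529 0.043 0.204] [-7.  -0.  14.8]
0.61 [0.525 0.042 0.188] [-4.7  0.  15.6]
0.46 [0.523 0.041 0.172] [-2.3 -0.  16.2]
0.31 [0.523 0.041 0.156] [ 0.2  0.  16.3]
0.16 [0.525 0.042 0.14 ] [ 2.6 -0.  16.1]
0.01 [0.53  0.043 0.124] [ 5.  -0.  15.5]
```

```bash
python3 -m crank '[[0,0,-0.04,0,0,5.5,0],[0.02,-0.018,-0.035,0,0,0,0],[0.02,-0.018,-0.035,0,0,0,0],[0.03,-0.027,-0.028,0,0,0,0],[0.03,-0.027,0,0,0,0,0]]'; python3 -m crank '[[0.033,-0.029,0,0,0,0,0],[0.033,-0.029,0,0,0,0,0],[0.033,-0.029,0,0,0,0,0],[0.033,-0.029,0,0,0,0,0],[0.033,-0.029,0,0,0,0,0]]'; python3 - <<'E'
from h import *
p0,R0,o=cur();print(o['time'],p0,R0.as_matrix().round(3),o['width'],o['joint_positions'].round(2))
rows(p0,R0,[.64,.08,.36],down(.3258))
E
```

```text
time: 0.6
eef_pos: [0.323, -0.453, 0.3645]
eef_rot: [0.003, 0.987, 0.162, 0.002]
force: [0.2, -0.5, 0.2]
width: 0.0513
time: 1.1
eef_pos: [0.4321, -0.2611, 0.3605]
eef_rot: [0.0, 0.987, 0.162, -0.0]
force: [1.0, -0.4, -0.3]
width: 0.0113
1.1 [ 0.43208639 -0.26105644  0.36053371] [[ 0.947  0.32  -0.   ]
 [ 0.32  -0.947 -0.   ]
 [-0.    -0.    -1.   ]] 0.01125917189102158 [ 0.64  0.12 -0.21  1.66  0.03  1.36 -0.82]
shift tool mm [ 306.1 -256.6    0.5] turn [-0.    0.01 -0.01] rows 10 each [ 30.6 -25.7   0. ] [-0.  0. -0.]
```

```bash
python3 -m crank '[[0.031,-0.026,0,0,0,0,0],[0.031,-0.026,0,0,0,0,0],[0.031,-0.026,0,0,0,0,0],[0.031,-0.026,0,0,0,0,0],[0.031,-0.026,0,0,0,0,0]]'; python3 -m crank '[[0.031,-0.026,0,0,0,0,0],[0.031,-0.026,0,0,0,0,0],[0.031,-0.026,0,0,0,0,0],[0.031,-0.022,0,0,0,0,0],[0,0,0.02,0,0,0,0]]'; python3 - <<'E'
from h import *
p0,R0,o=cur();print(o['time'],p0,o['width'],o['joint_positions'].round(2))
rows(p0,R0,[.64,.08,.27],down(.3258))
E
```

```text
time: 1.6
eef_pos: [0.5374, -0.0886, 0.3604]
eef_rot: [-0.0, 0.987, 0.162, -0.0]
force: [0.7, -0.4, -0.9]
width: 0.0008
time: 2.1
eef_pos: [0.6244, 0.0508, 0.3414]
eef_rot: [-0.002, 0.986, 0.166, 0.002]
force: [0.1, -0.5, 0.1]
width: 0.0006
2.1 [0.6244468  0.05078472 0.34135046] 0.0006241526483255009 [ 0.14  0.38 -0.42  1.4   0.15  1.4  -1.52]
shift tool mm [ 24.  -22.3  71.5] turn [-0.16 -0.22  0.39] rows 2 each [ 12.  -11.2  35.8] [-0.08 -0.11  0.2 ]
```

```bash
python3 -m crank '[[0.02,-0.008,0,0,0,0,0],[0.0,-0.008,0.02,0,0,0,0],[0,0,0.03,0,0,0,0],[0,0,0.02,0,0,0,0],[0,0,0,0,0,0,0]]'; python3 - <<'E'
from h import *
p0,R0,o=cur();print(o['time'],p0,o['force'])
rows(p0,R0,[.595,.065,.269],down(.3258))
im=vision.camera('scene');crop('scene',im,300,420,80,230,4,'pics/e1.png')
E
```

```text
time: 2.6
eef_pos: [0.6345, 0.0655, 0.267]
eef_rot: [-0.0, 0.987, 0.162, -0.003]
force: [-1.0, -0.2, -0.0]
width: 0.0003
2.6 [0.63450765 0.06548301 0.26703629] [-1.04383199 -0.23615603 -0.03435096]
shift tool mm [-37.6 -12.2  -1.7] turn [-0.06  0.35  0.01] rows 1 each [-37.6 -12.2  -1.7] [-0.06  0.35  0.01]
```

View pics/e1.png

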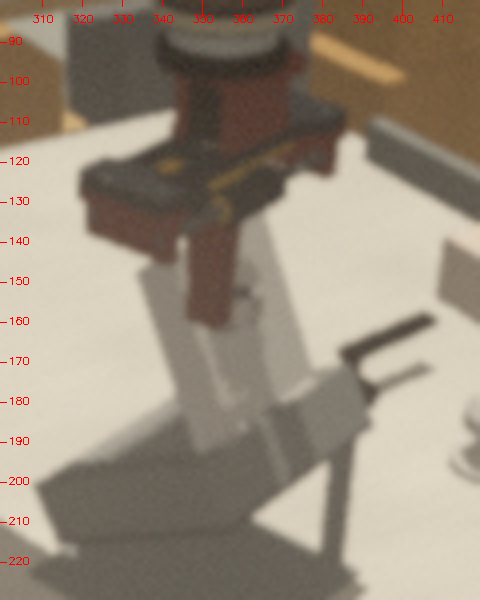

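```bash
python3 -m crank '[[-0.015,-0.008,-0.002,0,0,0,0],[-0.015,0,0,0,0,0,0],[-0.01,0,0,0,0,0,0],[-0.014,0,0.006,0,0,0,0],[-0.014,0,0.008,0,0,0,0]]'; python3 -m crank '[[-0.013,0,0.01,0,0,0,0],[-0.011,0,0.012,0,0,0,0],[-0.009,0,0.0135,0,0,0,0],[-0.007,0,0.015,0,0,0,0],[-0.005,0,0.0155,0,0,0,0]]'; python3 - <<'E'
from h import *
p0,R0,o=cur();print(o['time'],p0,o['force'])
rows(p0,R0,[.525,.042,.188],down(.3258))
im=vision.camera('scene');crop('scene',im,280,420,80,230,4,'pics/e2.png')
E
```

```text
time: 3.15
eef_pos: [0.5703, 0.052, 0.2604]
eef_rot: [-0.0, 0.987, 0.162, 0.002]
force: [1.6, 0.9, 0.3]
width: 0.0007
time: 3.65
eef_pos: [0.5274, 0.0371, 0.1937]
eef_rot: [0.0, 0.987, 0.162, 0.002]
force: [1.0, 0.1, 0.7]
width: 0.0006
3.65 [0.52736385 0.03714643 0.19372219] [1.01181263 0.14642696 0.66570641]
shift tool mm [-0.7 -5.4  5.7] turn [ 0.06 -0.17 -0.03] rows 1 each [-0.7 -5.4  5.7] [ 0.06 -0.17 -0.03]
```

View pics/e2.png

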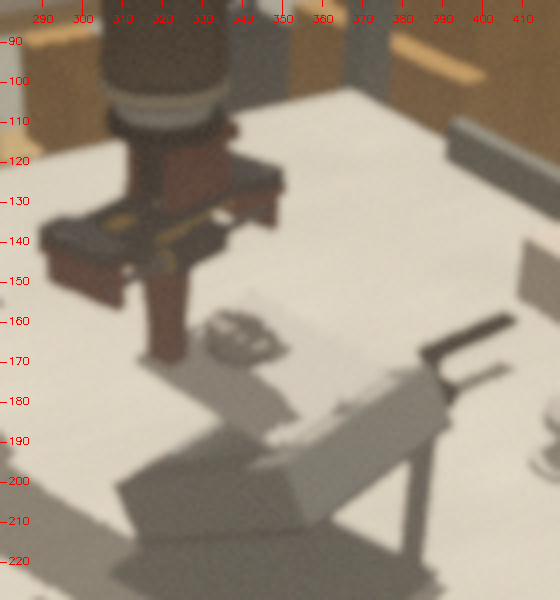

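The finger is resting near the free edge and the hatch is about half closed. I'll keep following the arc.

```bash
python3 -m crank '[[-0.003,0,0.016,0,0,0,0],[-0.001,0,0.016,0,0,0,0],[0.002,0,0.016,0,0,0,0],[0.004,0,0.012,0,0,0,0],[0.002,0,0.005,0,0,0,0]]'; python3 -m crank '[[0.001,0,0.004,0,0,0,0],[0,0,0,0,0,0,0]]'
```

```text
time: 4.2
eef_pos: [0.5309, 0.0386, 0.1273]
eef_rot: [0.0, 0.987, 0.162, -0.0]
force: [-0.3, -1.4, 1.3]
width: 0.0006
time: 4.4
eef_pos: [0.5317, 0.0391, 0.1237]
eef_rot: [-0.0, 0.987, 0.162, 0.0]
force: [-0.4, -0.6, 0.1]
width: 0.0003
```

```bash
python3 -m crank '[[0.001,0,0.003,0,0,0,0],[0.0,0,0.003,0,0,0,0],[0,0,0.0,0,0,0,0]]';python3 - <<'E'
from h import *
p0,R0,o=cur();print(o['time'],p0,o['force'])
im=vision.camera('scene');crop('scene',im,280,420,80,230,4,'pics/e3.png')
E
```

```text
time: 4.7
eef_pos: [0.5326, 0.0393, 0.1218]
eef_rot: [0.001, 0.987, 0.162, 0.001]
force: [-14.9, -2.7, 38.3]
width: 0.0002
4.7 [0.53262177 0.03934716 0.12182335] [-14.87838211  -2.72110863  38.28520633]
```

View pics/e3.png

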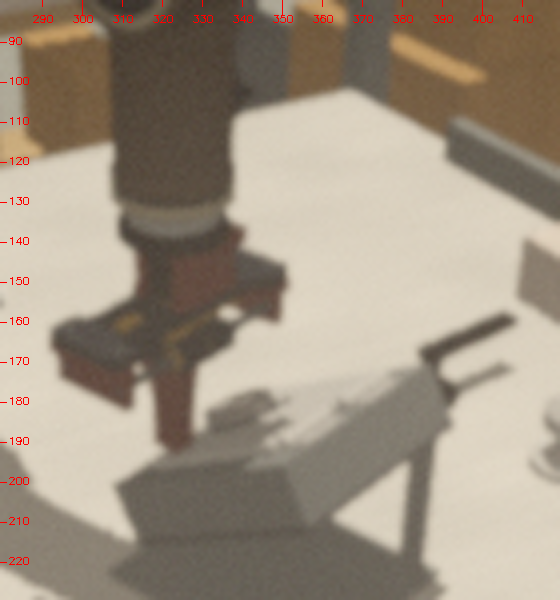

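```bash
python3 -m crank '[[0,0,-0.03,0,0,0,0],[0,0,-0.045,0,0,0,0.1],[-0.02,0,-0.04,0,0,0,0.35]]'; python3 - <<'E'
from h import *
def fit(obs,x0):
    def f(q):
        M=R.from_euler('z',q[2]).as_matrix();r=[]
        for n,uv,(a,b,z) in obs: r+=list(proj(n,M@[a,b,0]+[q[0],q[1],z])[0]-uv)
        return np.array(r)
    s=least_squares(f,x0);return s.x,s.fun
# block: long axis direction; corners top: left, bottom,right,top
c=[atz('top',u,.05) for u in((377.5,181.5),(396.5,194.5),(407,180.5),(387,167.5))]
C=np.mean(c,0);v=c[1]-c[0];print('center',C.round(4),'long',np.linalg.norm(v),'short',np.linalg.norm(c[3]-c[0]));yaw=np.arctan2(v[1],v[0]);print(np.rad2deg(yaw))
hx,hy=.0375,.0275
# local x along v (left->bottom), local y = +90deg; left->top direction?
M=R.from_euler('z',yaw).as_matrix();sg=np.sign((M.T@(c[3]-c[0]))[1]);print(sg)
obs=[('top',(377.5,181.5),(-hx,-sg*hy,.05)),('top',(396.5,194.5),(hx,-sg*hy,.05)),('top',(407,180.5),(hx,sg*hy,.05)),('top',(387,167.5),(-hx,sg*hy,.05))]
q,r=fit(obs,[C[0],C[1],yaw]);print('block top only',q.round(4),np.rad2deg(q[2]),r.round(1))
for a in(-1,1):
  for b in(-1,1): print(a,b,proj('scene',M@[a*hx,b*hy,0]+[q[0],q[1],.05]).round(1),'handle top',proj('scene',M@[a*.028,b*.007,0]+[q[0],q[1],.122]).round(1),proj('top',M@[a*.028,b*.007,0]+[q[0],q[1],.122]).round(1))
p0,R0,o=cur();print(o['time'],p0,o['force'])
E
```

```text
time: 5.05
eef_pos: [0.5145, 0.0338, 0.2347]
eef_rot: [-0.0, 0.987, 0.163, 0.001]
force: [0.3, -0.9, 0.6]
width: 0.0132
center [ 0.6168 -0.2194  0.05  ] long 0.06894669993505052 short 0.05233846864508169
-125.9772467663318
1.0
block top only [ 0.6168 -0.2194 -2.198 ] -125.9345465288972 [-0.9 -0.2  0.8  0.9  0.4  0.2 -0.3 -0.8]
-1 -1 [[268.7 251.8]] handle top [[260.5 235.9]] [[387.  172.9]]
-1 1 [[263.6 266.9]] handle top [[259.1 239.6]] [[389.7 168.9]]
1 -1 [[241.1 249.6]] handle top [[238.7 234.2]] [[403.3 184. ]]
1 1 [[234.8 264.4]] handle top [[237.  237.9]] [[406. 180.]]
5.05 [0.51447965 0.0338419  0.23473999] [ 0.31279605 -0.88061696  0.58935184]
```

```bash
python3 - <<'E'
from h import *
def fit(obs,x0):
    def f(q):
        M=R.from_euler('z',q[2]).as_matrix();r=[]
        for n,uv,(a,b,z) in obs: r+=list(proj(n,M@[a,b,0]+[q[0],q[1],z])[0]-uv)
        return np.array(r)
    s=least_squares(f,x0);return s.x,s.fun
hx,hy=.0375,.0275
obs=[('top',(377.5,181.5),(-hx,-hy,.05)),('top',(396.5,194.5),(hx,-hy,.05)),('top',(407,180.5),(hx,hy,.05)),('top',(387,167.5),(-hx,hy,.05)),
('scene',(269,252),(-hx,-hy,.05)),('scene',(236.5,263.5),(hx,hy,.05)),('scene',(239.5,278.5),(hx,hy,.0))]
q,r=fit(obs,[.617,-.219,-2.2]);print('block',q.round(4),np.rad2deg(q[2]),r.round(1))
obs=[('top',(390,170),(-.028,.007,.122)),('top',(405.5,180.5),(.028,.007,.122)),
('scene',(260.3,235.7),(-.028,-.007,.122)),('scene',(239.5,234.9),(.028,-.007,.122)),('scene',(262,252.5),(-.028,.007,.072)),('scene',(242,251.5),(.028,.007,.072))]
q,r=fit(obs,[.617,-.219,-2.2]);print('key',q.round(4),np.rad2deg(q[2]),r.round(1))
for z in(.08,.1,.12,.14,.17): print('red top z',z,proj('scene',atz('top',(391,146),z)),atz('top',(391,146),z).round(3))
im=vision.camera('top');cv2.imwrite('pics/top1.png',im)
E
```

```text
block [ 0.6172 -0.2177 -2.1904] -125.49822469909326 [-1.5 -0.3  0.3  0.7 -0.2 -0.1 -0.9 -0.9  0.3 -0.4 -1.   0.9 -1.3 -0.4]
key [ 0.6151 -0.217  -2.1812] -124.97375108168158 [-1.2 -0.3 -0.2 -0.   0.8 -0.6 -0.3 -1.2 -0.2  1.2 -1.7  0.7]
red top z 0.08 [[267.48354294 274.35175218]] [ 0.717 -0.215  0.08 ]
red top z 0.1 [[267.32541755 266.29619261]] [ 0.712 -0.211  0.1  ]
red top z 0.12 [[267.16505701 258.12676464]] [ 0.707 -0.208  0.12 ]
red top z 0.14 [[267.00241357 249.84103672]] [ 0.701 -0.204  0.14 ]
red top z 0.17 [[266.75406021 237.18889121]] [ 0.693 -0.198  0.17 ]
```

View pics/top1.png

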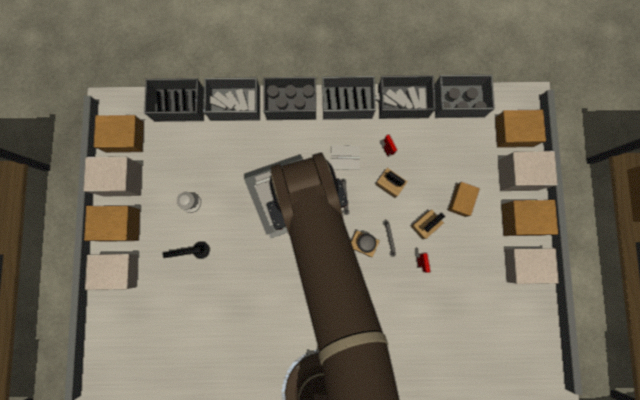

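```bash
python3 - <<'E'
from h import *
p0,R0,o=cur();print(o['time'],p0,o['joint_positions'].round(2))
R1=down(np.deg2rad(54.7))
d=np.array([.616,-.2175,.20])-p0
print(R0.inv().apply(d),R1.inv().apply(d),(R0.inv()*R1).as_rotvec(degrees=True))
E
```

```text
5.1 [0.51388724 0.03311601 0.24093514] [ 0.22  0.24 -0.44  1.82  0.11  1.1  -1.51]
[0.01607504 0.27001778 0.04175019] [-0.14553051  0.22815843  0.04093514] [  0.27556647  -0.36287945 -36.00170592]
```

```bash
python3 -m crank '[[0.003,0.045,0,0,0,0,0.4],[0.003,0.045,0,0,0,0,0.4],[0.003,0.045,0,0,0,0,0.4],[0.003,0.045,0.01,0,0,0,0.4],[0.003,0.045,0.01,0,0,0,0.4]]'; python3 -m crank '[[0.002,0.045,0.02,0,0,-7.2,0.4],[0,0,0,0,0,-7.2,0.4],[0,0,0,0,0,-7.2,0.4],[0,0,0,0,0,-7.2,0.4],[0,0,0,0,0,-7.2,0.4]]'; python3 - <<'E'
from h import *
t=vision.camera('top');crop('top',t,240,325,150,240,6.6,'pics/f1.png')
s=vision.camera('scene');crop('scene',s,305,395,130,230,6,'pics/f2.png');cv2.imwrite('pics/scene2.png',s)
p0,R0,o=cur();print(o['time'],p0,o['joint_positions'].round(2),o['width'])
rows(p0,R0,[.616,-.2175,.14],down(np.deg2rad(54.7)))
E
```

```text
time: 5.6
eef_pos: [0.6004, -0.1772, 0.2131]
eef_rot: [0.0, 0.987, 0.162, 0.001]
force: [-0.4, 0.5, 0.8]
width: 0.0353
time: 6.1
eef_pos: [0.6159, -0.2175, 0.1926]
eef_rot: [-0.0, 0.887, 0.461, 0.0]
force: [0.4, 0.1, 0.1]
width: 0.0351
6.2 [ 0.61580337 -0.21753361  0.19256613] [ 0.57  0.52 -0.44  1.53  0.24  1.14 -0.54] 0.03523434228359763
shift tool mm [ 0.1  0.1 52.6] turn [-0.01 -0.01  0.06] rows 2 each [ 0.1  0.1 26.3] [-0.   -0.01  0.03]
```

View pics/f1.png

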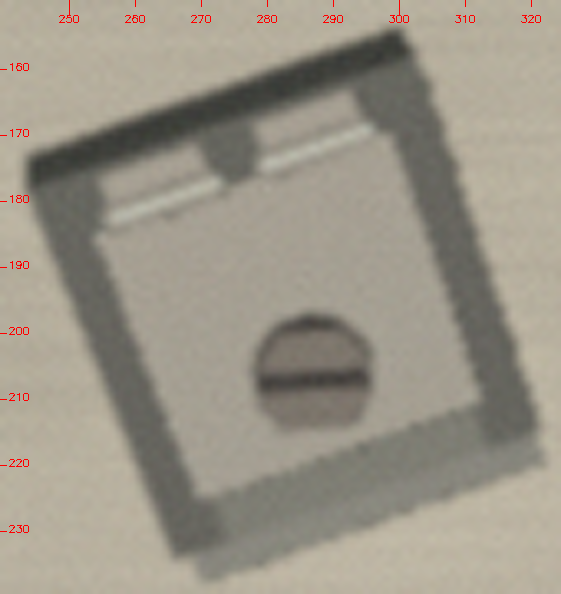

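View pics/f2.png

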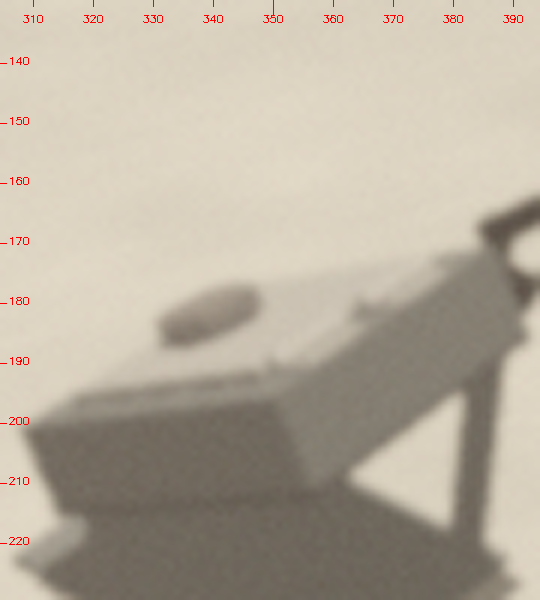

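View pics/scene2.png

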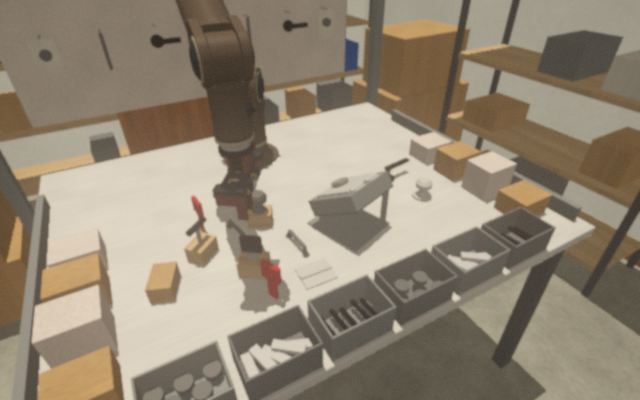

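Hatch shut. The slot runs in the top view from (279,208) to (295.5,207). I'll check the alignment over the key.

```bash
python3 - <<'E'
from h import *
s=cv2.imread('pics/scene2.png');crop('scene',s,205,285,160,290,4.6,'pics/f3.png')
p0,R0,o=cur()
for y in(-.0175,.0175): print(proj('scene',p0+R0.apply([0,y,0])), proj('scene',p0+R0.apply([0,y,.0925])))
E
```

```text
[[247.83280545 209.44535894]] [[252.16274438 238.45762403]]
[[243.85136408 218.38771376]] [[248.54039378 247.78031419]]
```

View pics/f3.png

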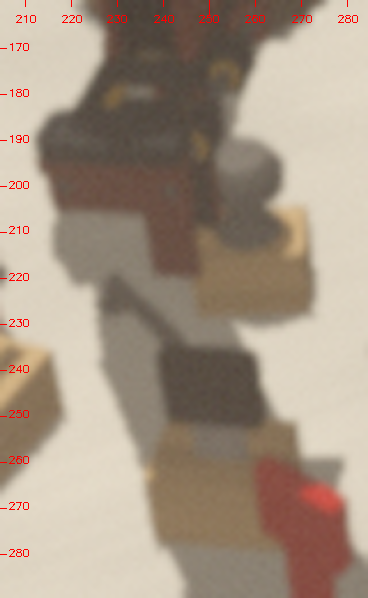

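```bash
python3 -m crank '[[0,0,0.035,0,0,0,0.4],[0,0,0.03,0,0,0,0.4],[0,0,0.025,0,0,0,0.4],[0,0,0.0246,0,0,0,0.4],[0,0,0,0,0,0,0.4]]'; python3 -m crank '[[0,0,0,0,0,0,0],[0,0,0,0,0,0,0],[0,0,0,0,0,0,0],[0,0,0,0,0,0,0]]'
```

```text
time: 6.7
eef_pos: [0.6136, -0.2169, 0.0747]
eef_rot: [-0.002, 0.889, 0.458, -0.002]
force: [-1.1, 0.1, 0.4]
width: 0.0356
time: 7.1
eef_pos: [0.6168, -0.2177, 0.0797]
eef_rot: [0.001, 0.888, 0.459, 0.001]
force: [-0.1, -0.2, 5.4]
width: 0.0138
```

```bash
python3 -m crank '[[0,0,0,0,0,0,0]]'; python3 -m crank '[[0,0,0,0,0,0,0]]'; python3 - <<'E'
from h import *
t=vision.camera('top');crop('top',t,365,415,155,210,10,'pics/g1.png')
s=vision.camera('scene');crop('scene',s,205,285,180,290,5,'pics/g2.png')
p0,R0,o=cur();print(o['time'],p0,o['force'],o['wrist_torque'])
E
```

```text
time: 7.2
eef_pos: [0.6168, -0.2177, 0.0796]
eef_rot: [0.001, 0.888, 0.459, 0.001]
force: [-0.1, 0.7, 7.4]
width: 0.0138
time: 7.3
eef_pos: [0.6168, -0.2177, 0.0796]
eef_rot: [0.001, 0.888, 0.459, 0.001]
force: [-0.5, 0.3, 6.2]
width: 0.0139
7.4 [ 0.6168341  -0.21768762  0.07966865] [ 0.01089746 -0.38534773  6.59309163] [ 0.06982673  0.21116171 -0.00881015]
```

View pics/g2.png

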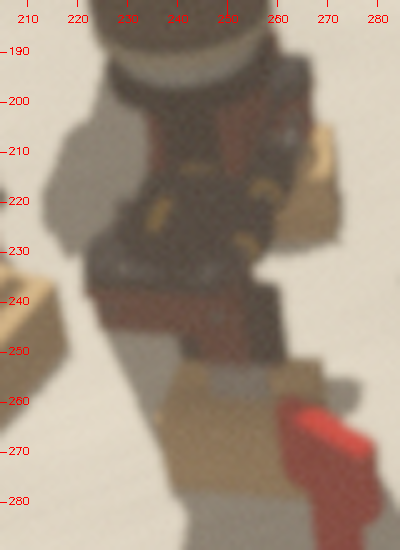

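```bash
python3 -m crank '[[0,0,-0.015,0,0,0,0],[0,0,-0.025,0,0,0,0],[0,0,-0.035,0,0,0,0],[0,0,-0.04,0,0,0,0],[0,0,-0.035,0,0,0,0]]'; python3 - <<'E'
from h import *
P=list(P_HATCH);P[4]=0
print('slot pred',hatch_pt(P,.088,0,.022).round(4),proj('top',hatch_pt(P,.088,0,.022)),proj('scene',hatch_pt(P,.088,0,.022)))
for s in(0,.13):
  for y in(-.065,.065):print(s,y,proj('top',hatch_pt(P,s,y,.008)).round(1),proj('scene',hatch_pt(P,s,y,.008)).round(1))
# disc outline
for k in range(0,360,45):
  a=np.deg2rad(k);print(k,proj('top',hatch_pt(P,.088+.025*np.cos(a),.025*np.sin(a),.022)).round(1),proj('scene',hatch_pt(P,.088+.025*np.cos(a),.025*np.sin(a),.022)).round(1))
c=np.array([.5326,.0393,.1218])+.010*np.array([np.cos(.3258),np.sin(.3258),0])
Rz=R.from_euler('z',.3258);l=Rz.inv().apply(c-np.array(P[:3]));print('contact n',l@[-.5,0,.866],'s',l@[-.866,0,-.5],l[1])
s=vision.camera('scene');crop('scene',s,205,305,130,290,3.7,'pics/g3.png')
p0,R0,o=cur();print(o['time'],p0,o['force'],o['width'])
E
```

```text
time: 7.9
eef_pos: [0.6157, -0.2173, 0.2308]
eef_rot: [0.0, 0.888, 0.459, 0.0]
force: [0.5, -1.3, -1.6]
width: 0.0136
slot pred [0.5286 0.0904 0.1401] [[287.53634925 208.04707268]] [[337.55790358 180.76206391]]
0 -0.065 [[299.3 170.3]] [[345.9 191.6]]
0 0.065 [[254.2 186. ]] [[374.6 172.6]]
0.13 -0.065 [[313.2 211.5]] [[315.4 195.7]]
0.13 0.065 [[270.1 226.7]] [[343.6 178. ]]
0 [[290.4 215.8]] [[331.9 181.7]]
45 [[283.5 215.6]] [[337.4 179.1]]
90 [[279. 211.]] [[343.  177.4]]
135 [[279.5 204.6]] [[345.5 177.6]]
180 [[284.7 200.2]] [[343.4 179.8]]
225 [[291.6 200.4]] [[337.7 182.5]]
270 [[296.  205.1]] [[332.  184.2]]
315 [[295.5 211.4]] [[329.7 183.9]]
contact n 0.007464061328340041 s 0.09932395262068494 -0.04968695230862076
7.95 [ 0.61828188 -0.21767577  0.23734705] [ 3.07024921 -0.57910832  3.04958398] 0.013846966778483042
```

View pics/g3.png

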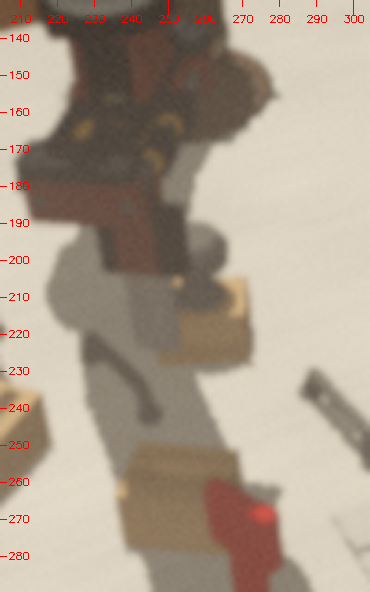

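```bash
python3 - <<'E'
from h import *
def env_(p,n):
    a=np.linspace(0,2*np.pi,60);Q=np.vstack([proj(n,np.array([hatch_pt(p,.088+.025*np.cos(t),.025*np.sin(t),h) for t in a])) for h in(.022,.008)])
    return np.r_[Q.min(0),Q.max(0)]
P=list(P_HATCH);P[4]=0
print(env_(P,'scene').round(1),env_(P,'top').round(1))
obs=[('top',(253.3,194.2),(.13,.065,.008)),('top',(301.8,177.2),(.13,-.065,.008)),('top',(254.3,197.3),(.13,.065,0)),('top',(303.6,180),(.13,-.065,0)),
('scene',(334,148.5),(.13,-.065,.008)),('scene',(365,132.5),(.13,.065,.008)),('scene',(356,153),(.088,0,.022))]
obs2=[('top',(254.5,185.5),(0,.065,.008)),('top',(299,170),(0,-.065,.008)),('top',(269.5,225.3),(.13,.065,.008)),('top',(312.3,210.7),(.13,-.065,.008)),('top',(287.3,207.5),(.088,0,.022))]
lines=[('scene',(349,192),-.065),('scene',(376.5,171),.065)]
def f(q):
    p=q[:5];r=[]
    for n,uv,a in obs: r+=list(proj(n,hatch_pt(p,*a))[0]-uv)
    for n,uv,a in obs2: r+=list(proj(n,hatch_pt(list(p[:4])+[0],*a))[0]-uv)
    for (n,uv,y),s in zip(lines,q[5:]): r+=list(proj(n,hatch_pt(p,s,y,.008))[0]-uv)
    p=list(p[:4])+[0]
    r+=list(env_(p,'scene')-[331,177,348.3,187.6])+list(env_(p,'top')-[278.2,197,296.2,215.3])
    c=np.array([.5326,.0393,.1218])+.010*np.array([np.cos(.3258),np.sin(.3258),0])
    l=R.from_euler('z',p[3]).inv().apply(c-np.array(p[:3]));r+=[(l@[-.5,0,.866]-.008)/.001]
    return np.array(r)
s=least_squares(f,P_HATCH+[.01,.01],loss='soft_l1')
print(s.x.round(4),np.rad2deg(s.x[3:5]),s.fun.round(1),s.cost)
p=list(s.x[:4])+[0];c=hatch_pt(p,.088,0,.022);print('slot',c.round(4))
def g(al):
    # slot dir: at cam=0 along +y (stand); clockwise from outside by al
    e=[hatch_pt(p,.088-k*np.sin(al)*.024*-1*1,k*.024*np.cos(al),.022) for k in(1,-1)]
    return proj('top',np.array(e))
for al in(0,.1,.2,.3,-.2): 
    e=g(al);d=e[1]-e[0];print(al,e.round(1).tolist(),'slope',(d[1]/d[0]).round(3))
E
```

```text
[329.7 177.2 347.2 188.7] [278.1 197.9 296.5 216.3]
[0.6134 0.1188 0.1657 0.3206 1.6447 0.0067 0.0132] [18.36626717 94.23522294] [-0.5  0.3  1.4  0.  -0.4  0.1  0.6  0.2  0.1 -0.3 -0.1 -0.7  2.7  0.9
 -0.6 -0.5  0.1 -0.4  0.1  0.5  0.6  0.1 -0.1 -0.2 -0.1  0.   0.6 -0.2
 -0.7  0.3 -0.4  1.1 -0.4  0.1 -0.1  0.3 -0.1] 5.563542156330398
slot [0.5307 0.0913 0.1407]
0 [[279.0, 210.1], [295.4, 204.5]] slope -0.345
0.1 [[279.3, 210.8], [295.0, 203.7]] slope -0.452
0.2 [[279.7, 211.5], [294.7, 203.0]] slope -0.569
0.3 [[280.2, 212.2], [294.2, 202.3]] slope -0.7
-0.2 [[278.6, 208.5], [295.7, 206.0]] slope -0.149
```

```bash
cat >> h.py <<'E'
P_S=[0.6134,0.1188,0.1657,0.3206,0]
RS=R.from_euler('z',.3206)
def tool_at_slot(cam):
    z=np.array([.5,0,-.866025]);x=np.cos(cam)*np.array([0,1,0])+np.sin(cam)*np.array([.866025,0,.5]);y=np.cross(z,x)
    return RS*R.from_matrix(np.c_[x,y,z])
SLOT=hatch_pt(P_S,.088,0,.022); NRM=RS.apply([-.5,0,.866025])
LT=.0696
E
python3 - <<'E'
from h import *
p0,R0,o=cur();print(o['time'],p0,R0.as_quat(),o['joint_positions'].round(2))
rows(p0,R0,[.465,.06,.30],R0)
R1=tool_at_slot(.29);print((R0.inv()*R1).as_rotvec(degrees=True),R1.as_matrix().round(3))
ap=SLOT+NRM*(LT+.025);print(ap, SLOT)
print('after A, in R1:',R1.inv().apply(ap-np.array([.465,.06,.30])))
E
```

```text
7.95 [ 0.61828188 -0.21767577  0.23734705] [0.888361   0.45912301 0.00327942 0.00316801] [ 0.57  0.49 -0.45  1.48  0.22  1.21 -0.53]
shift tool mm [ 138.  -285.1  -64.7] turn [0. 0. 0.] rows 9 each [ 15.3 -31.7  -7.2] [0. 0. 0.]
[-24.42222367  17.56813693 -36.17443125] [[-0.067  0.878  0.475]
 [ 0.987 -0.01   0.158]
 [ 0.143  0.479 -0.866]]
[0.48574353 0.07641098 0.22267852] [0.53063343 0.09131691 0.14075256]
after A, in R1: [ 0.00376119 -0.01900183  0.07939149]
```

```bash
python3 -m crank '[[0.01,-0.02,-0.03,0,0,0,0],[0.01,-0.02,-0.035,0,0,0,0],[0.02,-0.041,0,0,0,0,0],[0.02,-0.041,0,0,0,0,0],[0.02,-0.041,0,0,0,0,0]]'; python3 -m crank '[[0.02,-0.041,0,0,0,0,0],[0.02,-0.041,0,0,0,0,0],[0.018,-0.04,0,0,0,0,0],[0,0,0,-4,3,-6,0],[0,0,0,-4,3,-6,0]]';  python3 -m crank '[[0,0,0,-4,3,-6,0],[0,0,0,-4,3,-6,0],[0,0,0,-4,3,-6,0],[0,0,0,-4,3,-6,0],[0,0,0,0,0,0,0]]'; python3 - <<'E'
from h import *
p0,R0,o=cur();print(o['time'],p0,o['joint_positions'].round(2),o['width'])
rows(p0,R0,SLOT+NRM*(LT+.025),tool_at_slot(.29))
E
```

```text
time: 8.45
eef_pos: [0.5279, -0.0564, 0.2938]
eef_rot: [0.0, 0.888, 0.459, 0.0]
force: [-0.3, 1.1, -1.4]
width: 0.0136
time: 8.95
eef_pos: [0.4627, 0.062, 0.2936]
eef_rot: [0.039, 0.83, 0.551, 0.08]
force: [-0.2, -0.3, -1.9]
width: 0.0134
time: 9.45
eef_pos: [0.4609, 0.0594, 0.2921]
eef_rot: [0.108, 0.681, 0.689, 0.224]
force: [0.1, -1.1, -1.7]
width: 0.0137
9.45 [0.46092334 0.05938865 0.29214737] [ 0.38 -0.2  -0.45  2.21 -0.35  0.64  0.16] 0.013700103069160627
shift tool mm [  4.7 -10.   74.9] turn [-1.35 -0.2  -1.18] rows 2 each [ 2.4 -5.  37.4] [-0.68 -0.1  -0.59]
```

```bash
python3 -m crank '[[0,0,0,-1.3,-0.2,-1.2,0],[0.002,-0.005,0.03,0,0,0,0],[0.002,-0.005,0.03,0,0,0,0],[0.0,0,0.013,0,0,0,0],[0,0,0,0,0,0,0]]';  python3 - <<'E'
from h import *
p0,R0,o=cur();print(o['time'],p0,o['joint_positions'].round(2),o['force'])
rows(p0,R0,SLOT+NRM*(LT+.025),tool_at_slot(.29))
t=vision.camera('top');crop('top',t,240,340,150,240,6,'pics/h1.png')
s=vision.camera('scene');crop('scene',s,280,400,100,220,5,'pics/h2.png')
tip=p0+R0.apply([0,0,LT])
print('tip',tip,[proj(n,tip).round(1) for n in('top','scene')])
for x in(-.015,.015):
  for z in (0,-.03): print(x,z,proj('scene',p0+R0.apply([x,0,LT+z])).round(1),proj('top',p0+R0.apply([x,0,LT+z])).round(1))
E
```

```text
time: 9.95
eef_pos: [0.4885, 0.0774, 0.2239]
eef_rot: [0.117, 0.673, 0.693, 0.229]
force: [-0.1, -0.1, -1.2]
width: 0.0139
9.95 [0.48850379 0.07744679 0.22392742] [ 0.38 -0.05 -0.56  2.28 -0.25  0.39  0.05] [-0.14599984 -0.07589225 -1.17617914]
shift tool mm [-1.  -3.  -0.4] turn [-0.26 -0.17 -0.17] rows 1 each [-1.  -3.  -0.4] [-0.26 -0.17 -0.17]
tip [0.52124021 0.08862286 0.16353221] [array([[287.6, 209.7]]), array([[335.9, 173. ]])]
-0.015 0 [[331.7 175.1]] [[293.1 209.4]]
-0.015 -0.03 [[327.8 165.6]] [[294.4 213.5]]
0.015 0 [[340.1 170.8]] [[282.1 210.1]]
0.015 -0.03 [[336.3 161.4]] [[283.1 214.3]]
```

View pics/h1.png

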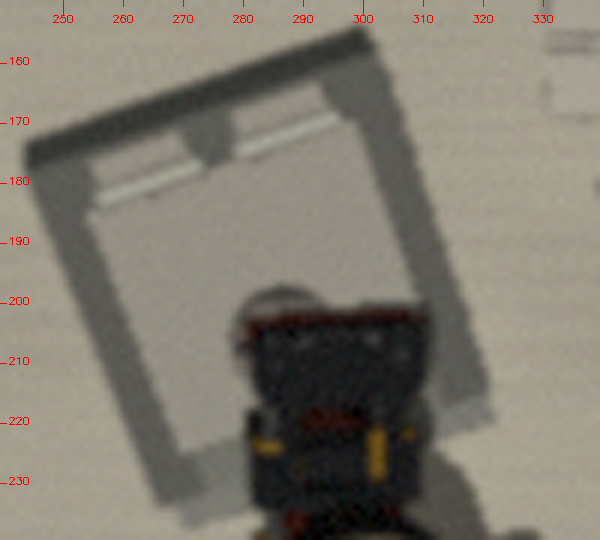

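View pics/h2.png

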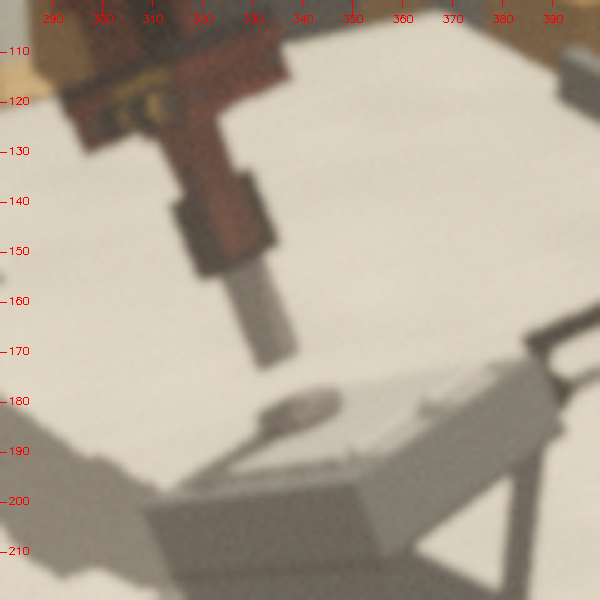

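```bash
python3 -m crank '[[-0.001,-0.003,0,-0.2,-0.1,-0.1,0],[0,0,0.01,0,0,0,0],[0,0,0.01,0,0,0,0],[0,0,0,0,0,0,0]]';  python3 - <<'E'
from h import *
p0,R0,o=cur();print(o['time'],p0,o['force'])
rows(p0,R0,SLOT+NRM*LT,tool_at_slot(.29))
s=vision.camera('scene');crop('scene',s,300,380,130,210,7,'pics/h3.png')
E
```

```text
time: 10.45
eef_pos: [0.4955, 0.0782, 0.2065]
eef_rot: [0.121, 0.672, 0.693, 0.23]
force: [-0.4, 0.3, -2.2]
width: 0.0143
10.45 [0.49545909 0.07817726 0.20653408] [-0.41079695  0.30360958 -2.24857348]
shift tool mm [ 1.2 -0.8  6.1] turn [0.15 0.05 0.01] rows 1 each [ 1.2 -0.8  6.1] [0.15 0.05 0.01]
```

View pics/h3.png

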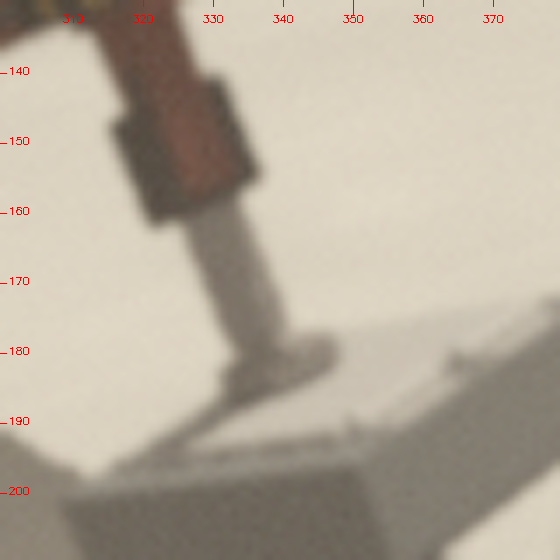

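```bash
python3 -m crank '[[0.001,-0.001,0.004,0,0,0,0],[0,0,0.003,0,0,0,0],[0,0,0,0,0,0,0]]'; python3 -m crank '[[0,0,0.003,0,0,0,0],[0,0,0,0,0,0,0]]'; python3 - <<'E'
from h import *
p0,R0,o=cur();print(o['time'],p0,R0.inv().apply(o['force']))
rows(p0,R0,SLOT+NRM*LT,tool_at_slot(.29))
E
```

```text
time: 10.8
eef_pos: [0.498, 0.0804, 0.2001]
eef_rot: [0.121, 0.672, 0.693, 0.23]
force: [-0.1, 0.6, -1.9]
width: 0.0139
time: 11.0
eef_pos: [0.4994, 0.0808, 0.1973]
eef_rot: [0.121, 0.672, 0.693, 0.23]
force: [-1.1, -1.0, -2.1]
width: 0.014
11.0 [0.49941352 0.08080251 0.19730704] [-1.24687853 -1.9895417   1.08482406]
shift tool mm [ 0.2  0.2 -4.2] turn [0.14 0.03 0.03] rows 1 each [ 0.2  0.2 -4.2] [0.14 0.03 0.03]
```

```bash
python3 -m crank '[[0,0,0.002,0,0,0,0],[0,0,0.002,0,0,0,0],[0,0,0,0,0,0,0]]';python3 - <<'E'
from h import *
p0,R0,o=cur();print(o['time'],p0,R0.inv().apply(o['force']))
rows(p0,R0,SLOT+NRM*LT,tool_at_slot(.29))
s=vision.camera('scene');crop('scene',s,300,380,130,210,7,'pics/h4.png')
E
```

```text
time: 11.3
eef_pos: [0.5013, 0.0814, 0.1938]
eef_rot: [0.121, 0.672, 0.693, 0.23]
force: [-1.0, 0.7, -2.2]
width: 0.014
11.3 [0.50130012 0.08144095 0.19379727] [ 0.4745917  -1.93183388  1.53141839]
shift tool mm [ 0.2  0.3 -8.2] turn [0.13 0.03 0.03] rows 1 each [ 0.2  0.3 -8.2] [0.13 0.03 0.03]
```

View pics/h4.png

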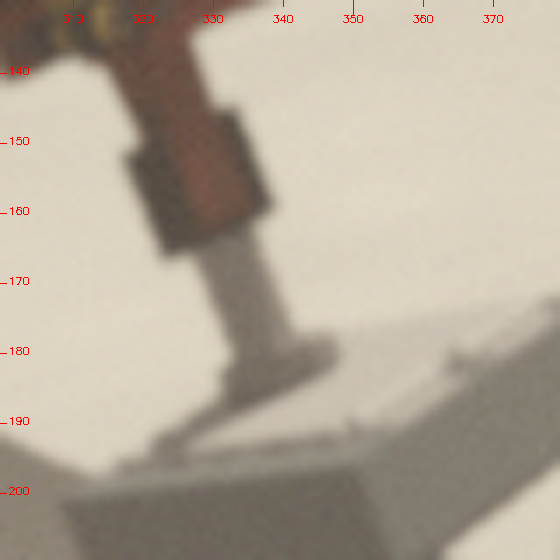

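```bash
python3 -m crank '[[0,0,0.001,0,0,4,0],[0,0,0,0,0,5,0],[0,0,0,0,0,6,0],[0,0,0,0,0,0,0]]';python3 - <<'E'
from h import *
p0,R0,o=cur();print(o['time'],p0,R0.inv().apply(o['force']),R0.inv().apply(o['wrist_torque']),o['width'])
rows(p0,R0,SLOT+NRM*LT,tool_at_slot(.29))
E
```

```text
time: 11.75
eef_pos: [0.5023, 0.0815, 0.1936]
eef_rot: [0.09, 0.757, 0.599, 0.245]
force: [0.1, -0.5, -0.5]
width: 0.0144
11.75 [0.5022516  0.08152716 0.19362478] [-0.57500423  0.02635996  0.37601486] [ 0.1942171  -0.43216215  0.03392401] 0.014368342284453725
shift tool mm [ 0.1 -0.5 -8.8] turn [ 2.200e-01  1.000e-02 -1.506e+01] rows 2 each [ 0.  -0.3 -4.4] [ 0.11  0.   -7.53]
```

```bash
python3 -m crank '[[0,0,0,0,0,6,0],[0,0,0,0,0,6,0],[0,0,0,0,0,6,0],[0,0,0,0,0,6,0],[0,0,0,0,0,6,0]]';python3 - <<'E'
from h import *
p0,R0,o=cur();print(o['time'],p0,R0.inv().apply(o['force']),R0.inv().apply(o['wrist_torque']),o['width'])
rows(p0,R0,SLOT+NRM*LT,tool_at_slot(.29))
t=vision.camera('top');crop('top',t,240,340,150,240,6,'pics/i1.png')
s=vision.camera('scene');crop('scene',s,290,390,110,210,6,'pics/i2.png')
E
```

```text
time: 12.25
eef_pos: [0.5014, 0.0818, 0.1932]
eef_rot: [0.023, 0.886, 0.383, 0.259]
force: [-3.4, 0.1, 1.8]
width: 0.014
12.25 [0.50144738 0.08183911 0.19317101] [-1.0450682  -1.90151931 -3.15806564] [ 0.76103996 -0.54244704 -0.12777539] 0.01401153484309575
shift tool mm [ 0.2  0.4 -8.9] turn [ 1.300e-01 -3.000e-02 -4.499e+01] rows 6 each [ 0.   0.1 -1.5] [ 0.02 -0.   -7.5 ]
```

View pics/i2.png

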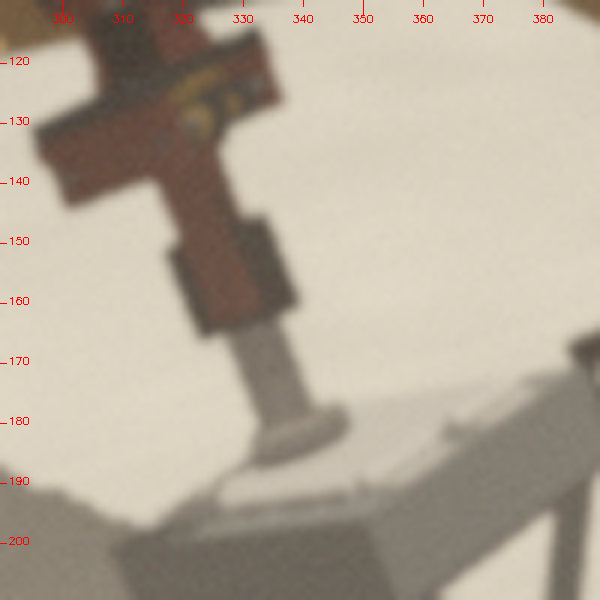

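```bash
python3 -m crank '[[0,0,0,0,0,6,0],[0,0,0,0,0,6,0],[0,0,0,0,0,6,0],[0,0,0,0,0,6,0],[0,0,0,0,0,6,0]]';python3 - <<'E'
from h import *
p0,R0,o=cur();print(o['time'],p0,R0.inv().apply(o['force']),R0.inv().apply(o['wrist_torque']),o['width'],o['joint_positions'].round(2))
rows(p0,R0,SLOT+NRM*LT,tool_at_slot(.29))
E
```

```text
time: 12.85
eef_pos: [0.501, 0.0825, 0.193]
eef_rot: [-0.045, 0.955, 0.142, 0.256]
force: [-6.5, 3.3, 3.3]
width: 0.0142
12.85 [0.50097261 0.08253551 0.19298714] [-2.96675954 -5.07695908 -5.43175824] [ 1.38105867 -1.02026918 -0.02894455] 0.014150565884104597 [ 0.25  0.03 -0.48  2.31 -0.13  0.29 -1.38]
shift tool mm [ 0.7  1.  -8.9] turn [ 5.000e-02 -6.000e-02 -7.482e+01] rows 10 each [ 0.1  0.1 -0.9] [ 0.01 -0.01 -7.48]
```

```bash
python3 -m crank '[[0,0,0,0,0,3,0],[0,0,0,0,0,3,0],[0,0,0,0,0,0,0]]';python3 - <<'E'
from h import *
p0,R0,o=cur();print(o['time'],p0,R0.inv().apply(o['force']),R0.inv().apply(o['wrist_torque']),o['width'])
rows(p0,R0,SLOT+NRM*LT,tool_at_slot(.29))
E
python3 -m crank '[[0,0,0,0,0,3,0],[0,0,0,0,0,0,0]]';python3 - <<'E'
from h import *
p0,R0,o=cur();print(o['time'],p0,R0.inv().apply(o['force']),R0.inv().apply(o['wrist_torque']),o['width'])
rows(p0,R0,SLOT+NRM*LT,tool_at_slot(.29))
s=vision.camera('scene');crop('scene',s,290,390,110,210,6,'pics/i3.png')
E
```

```text
time: 13.15
eef_pos: [0.5009, 0.0827, 0.193]
eef_rot: [-0.058, 0.961, 0.093, 0.253]
force: [-6.6, 2.6, 3.9]
width: 0.0136
13.15 [0.50091676 0.0827058  0.19297737] [-3.33700703 -4.17302198 -6.11590943] [ 1.27964116 -1.22267924  0.0181166 ] 0.013628354363003721
shift tool mm [ 0.8  1.1 -8.9] turn [ 3.000e-02 -7.000e-02 -8.067e+01] rows 11 each [ 0.1  0.1 -0.8] [ 0.   -0.01 -7.33]
time: 13.35
eef_pos: [0.5009, 0.0828, 0.193]
eef_rot: [-0.064, 0.963, 0.068, 0.251]
force: [-6.0, 2.7, 2.9]
width: 0.0141
13.35 [0.50091882 0.0827718  0.19298589] [-3.50389626 -3.90321958 -4.91822854] [ 1.28163212 -1.27224095 -0.23165967] 0.014109816100563867
shift tool mm [ 0.9  1.1 -8.9] turn [ 3.000e-02 -7.000e-02 -8.363e+01] rows 11 each [ 0.1  0.1 -0.8] [ 0.   -0.01 -7.6 ]
```

View pics/i3.png

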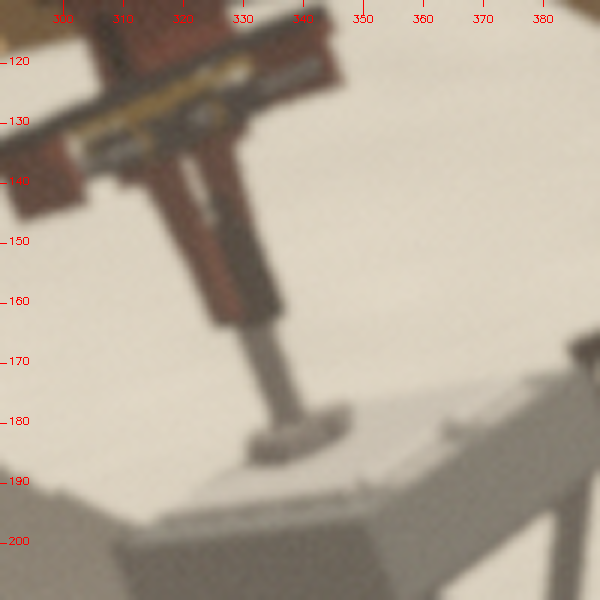

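```bash
for i in 1 2; do python3 -m crank '[[0,0,0,0,0,3,0],[0,0,0,0,0,0,0],[0,0,0,0,0,0,0]]' >/dev/null;python3 - <<'E'
from h import *
p0,R0,o=cur();print(o['time'],R0.inv().apply(o['force']).round(1),R0.inv().apply(o['wrist_torque']).round(2),o['joint_torque'][6].round(3),o['width'])
rows(p0,R0,SLOT+NRM*LT,tool_at_slot(.29))
E
done
```

```text
13.7 [-3.6 -4.  -5.8] [ 1.07 -1.33 -0.61] -0.665 0.013623133799806921
shift tool mm [ 0.9  1.1 -8.9] turn [ 4.000e-02 -7.000e-02 -8.647e+01] rows 11 each [ 0.1  0.1 -0.8] [ 0.   -0.01 -7.86]
14.0 [-2.4 -3.1 -3.6] [ 0.92 -1.09 -0.71] -0.774 0.014767980691360056
shift tool mm [ 0.5  1.  -8.9] turn [ 8.000e-02 -1.100e-01 -8.946e+01] rows 12 each [ 0.   0.1 -0.7] [ 0.01 -0.01 -7.45]
```

```bash
python3 -m crank '[[0,0,0,0,0,-3,0],[0,0,0,0,0,-3,0],[0,0,0,0,0,0,0]]';python3 - <<'E'
from h import *
p0,R0,o=cur();print(o['time'],R0.inv().apply(o['force']).round(1),R0.inv().apply(o['wrist_torque']).round(2),o['joint_torque'][6].round(3),o['width'])
rows(p0,R0,SLOT+NRM*LT,tool_at_slot(.29))
E
python3 -m crank '[[0,0,-0.004,0,0,0,0],[0,0,-0.006,0,0,0,0],[0,0,-0.015,0,0,0,0],[0,0,-0.03,0,0,0,0],[0,0,-0.03,0,0,0,0]]'
python3 -m crank '[[-0.03,0,-0.02,0,0,0,0],[-0.03,0,-0.02,0,0,0,0],[-0.03,0,-0.02,0,0,0,0],[0,0,0,0,0,0,0]]'
python3 - <<'E'
from h import *
p0,R0,o=cur();print(o['time'],p0,R0.inv().apply(o['force']).round(1),o['width'],o['joint_positions'].round(2))
t=vision.camera('top');crop('top',t,240,340,150,240,6,'pics/j1.png')
s=vision.camera('scene');crop('scene',s,260,400,80,220,5,'pics/j2.png')
E
```

```text
time: 14.3
eef_pos: [0.5015, 0.0828, 0.1934]
eef_rot: [-0.064, 0.963, 0.07, 0.252]
force: [-3.7, 3.3, 3.2]
width: 0.0136
14.3 [-1.3 -4.1 -4. ] [ 1.25 -0.88 -0.18] 0.518 0.013584480826112293
shift tool mm [ 0.2  1.1 -8.9] turn [ 8.000e-02 -1.200e-01 -8.345e+01] rows 11 each [ 0.   0.1 -0.8] [ 0.01 -0.01 -7.59]
time: 14.8
eef_pos: [0.4605, 0.0677, 0.2675]
eef_rot: [-0.064, 0.963, 0.066, 0.252]
force: [0.9, -0.8, -1.6]
width: 0.0141
time: 15.2
eef_pos: [0.3986, 0.0565, 0.2521]
eef_rot: [-0.069, 0.966, 0.068, 0.241]
force: [0.6, -0.3, -2.1]
width: 0.0139
15.2 [0.39863975 0.0565429  0.25207279] [-0.5  0.6  2. ] 0.01387378426204962 [ 0.35 -0.29 -0.41  2.38 -0.46  0.58 -1.17]
```

View pics/j1.png

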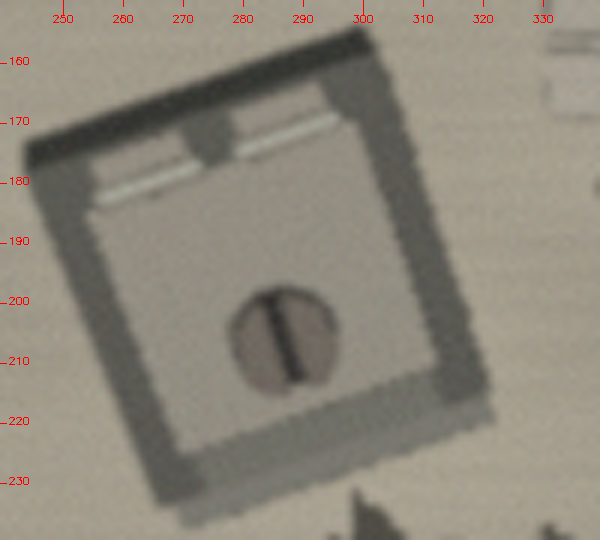

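View pics/j2.png

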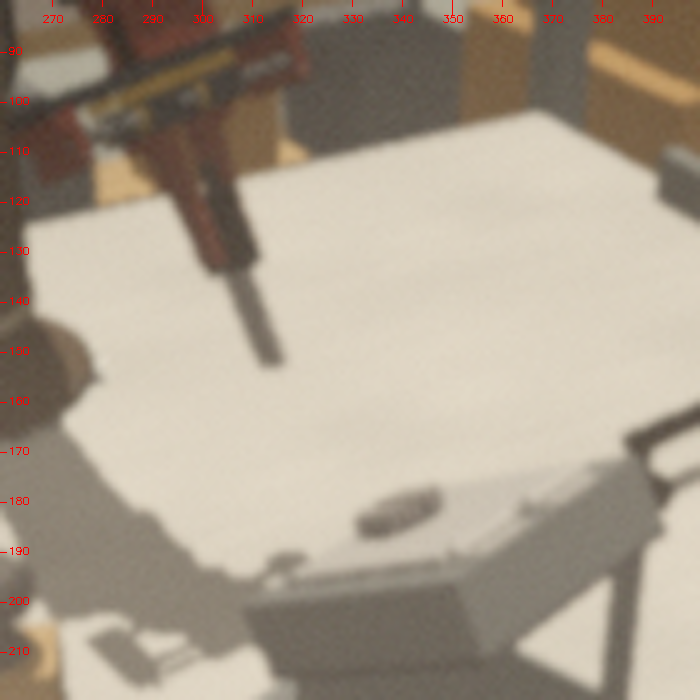

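```bash
python3 - <<'E'
from h import *
for cam in(1.4,1.45,1.5,1.55,1.6):
    e=proj('top',np.array([hatch_pt(P_S,.088-k*np.sin(cam)*.022,k*.022*np.cos(cam),.022) for k in(1,-1)]));d=e[1]-e[0];print(cam,e.round(1).tolist(),(d[0]/d[1]).round(3))
# measure slot line in image
t=cv2.imread('pics/j1.png');g=cv2.cvtColor(t,6)[275:395,225:345]
yy,xx=np.nonzero(g<62);
import collections
sel=(yy>25)&(yy<95)&(xx>30)&(xx<80);yy,xx=yy[sel],xx[sel]
print(len(yy));v=cv2.fitLine(np.c_[xx,yy].astype(np.float32),cv2.DIST_HUBER,0,.01,.01).ravel();print(v,v[0]/v[1])
p0,R0,o=cur()
HOLD=np.array([.6168,-.2177,.0796]);R1=down(np.deg2rad(54.7))
print(R0.as_matrix().round(2),(R0.inv()*R1).as_rotvec(degrees=True))
rows(p0,R0,[.5,-.05,.33],R0)
E
```

```text
1.4 [[283.4, 200.9], [290.9, 213.6]] 0.584
1.45 [[283.8, 200.7], [290.5, 213.8]] 0.514
1.5 [[284.2, 200.5], [290.2, 213.9]] 0.448
1.55 [[284.5, 200.4], [289.8, 214.1]] 0.384
1.6 [[284.9, 200.3], [289.4, 214.2]] 0.323
679
[ 0.324185   0.9459937 55.675514  59.482487 ] 0.34269255
[[ 0.87  0.16  0.46]
 [ 0.09 -0.98  0.16]
 [ 0.48 -0.1  -0.87]] [  6.07354299 -29.32105698 -45.82069136]
shift tool mm [113.5 112.2 -38.3] turn [0. 0. 0.] rows 5 each [22.7 22.4 -7.7] [0. 0. 0.]
```

The slot measures about 1.59 rad, at its stop, so the hatch is locked. Now I'll carry the key back.

```bash
python3 -m crank '[[0.02,0.02,-0.03,0,0,0,0],[0.025,0.025,-0.008,0,0,0,0],[0.025,0.025,0,0,0,0,0],[0.025,0.025,0,0,0,0,0],[0.02,0.02,0,0,0,0,0]]'; python3 -m crank '[[0,0,0,0.9,-4.2,-6.5,0],[0,0,0,0.9,-4.2,-6.5,0],[0,0,0,0.9,-4.2,-6.5,0],[0,0,0,0.9,-4.2,-6.5,0],[0,0,0,0.9,-4.2,-6.5,0]]';python3 -m crank '[[0,0,0,0.9,-4.2,-6.5,0],[0,0,0,0.7,-4.2,-6.8,0],[0,0,0,0,0,0,0]]'; python3 - <<'E'
from h import *
p0,R0,o=cur();print(o['time'],p0,o['joint_positions'].round(2),o['width'])
R1=down(np.deg2rad(54.66));print((R0.inv()*R1).as_rotvec(degrees=True))
rows(p0,R1,[.6168,-.2177,.20],R1)
E
```

```text
time: 15.8
eef_pos: [0.5099, -0.0545, 0.3274]
eef_rot: [-0.068, 0.966, 0.067, 0.241]
force: [-0.1, 0.2, -1.3]
width: 0.0138
time: 16.3
eef_pos: [0.5089, -0.0537, 0.3268]
eef_rot: [-0.022, 0.932, 0.355, 0.068]
force: [-0.1, 0.0, -2.4]
width: 0.0139
time: 16.6
eef_pos: [0.5098, -0.0509, 0.3259]
eef_rot: [-0.002, 0.886, 0.463, -0.002]
force: [0.1, 0.4, -2.7]
width: 0.0139
16.6 [ 0.50975577 -0.05094053  0.32592108] [ 0.2   0.16 -0.22  1.7   0.03  1.3  -0.64] 0.013871460493548305
[-0.32741898  0.08674843  0.47768474]
shift tool mm [-74.1 183.8 125.9] turn [0. 0. 0.] rows 6 each [-12.4  30.6  21. ] [0. 0. 0.]
```

```bash
python3 -m crank '[[-0.015,0.037,0,-0.3,0.1,0.5,0],[-0.015,0.037,0,0,0,0,0],[-0.015,0.037,0,0,0,0,0],[-0.015,0.037,0.01,0,0,0,0],[-0.014,0.036,0.02,0,0,0,0]]'; python3 -m crank '[[0,0,0.045,0,0,0,0],[0,0,0.04,0,0,0,0],[0,0,0.015,0,0,0,0],[0,0,0,0,0,0,0]]'; python3 - <<'E'
from h import *
p0,R0,o=cur();print(o['time'],p0,o['joint_positions'].round(2),o['width'])
R1=down(np.deg2rad(54.66));rows(p0,R0,[.6168,-.2177,.14],R1)
t=vision.camera('top');crop('top',t,360,420,150,210,9,'pics/k1.png')
s=vision.camera('scene');crop('scene',s,205,305,160,290,4.5,'pics/k2.png')
for x in(-.0135,.0135): print(proj('scene',p0+R0.apply([x,0,LT])).round(1))
for x in(-.028,.028):
  for z in(.025,-.025): print(x,z,proj('scene',p0+R0.apply([x,.007,LT-.087-z])).round(1))
E
```

```text
time: 17.1
eef_pos: [0.6163, -0.2221, 0.2972]
eef_rot: [0.001, 0.891, 0.455, 0.002]
force: [1.3, 0.2, -2.0]
width: 0.0139
time: 17.5
eef_pos: [0.6135, -0.2191, 0.1936]
eef_rot: [-0.002, 0.89, 0.456, -0.001]
force: [0.2, -0.9, -1.3]
width: 0.0137
17.5 [ 0.61348353 -0.21905776  0.19357884] [ 0.35  0.49 -0.12  1.55  0.06  1.11 -0.4 ] 0.013654140197944208
shift tool mm [ 3.   2.1 53.6] turn [-0.25  0.   -0.39] rows 2 each [ 1.5  1.1 26.8] [-0.13  0.   -0.19]
[[243.1 235. ]]
[[253.7 235.8]]
-0.028 0.025 [[229.9 199.7]]
-0.028 -0.025 [[233.  216.7]]
0.028 0.025 [[253.6 201.1]]
0.028 -0.025 [[256.  218.3]]
```

View pics/k2.png

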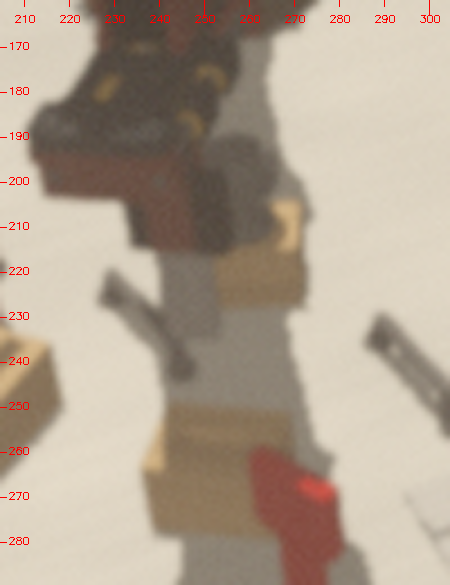

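```bash
python3 -m crank '[[0.003,0.002,0.02,-0.2,0,-0.4,0],[0,0,0.025,0,0,0,0],[0,0,0.015,0,0,0,0],[0,0,0,0,0,0,0],[0,0,0,0,0,0,0]]'; python3 - <<'E'
from h import *
p0,R0,o=cur();print(o['time'],p0,o['force'])
R1=down(np.deg2rad(54.66));rows(p0,R0,[.6168,-.2177,.0796],R1)
E
```

```text
time: 18.1
eef_pos: [0.619, -0.2174, 0.1367]
eef_rot: [0.001, 0.888, 0.46, 0.001]
force: [0.0, -0.5, -1.5]
width: 0.0139
18.1 [ 0.61896617 -0.21739515  0.13674137] [ 0.0054846  -0.51781037 -1.50667977]
shift tool mm [-1.6 -1.8 57.1] turn [ 0.19 -0.09  0.17] rows 2 each [-0.8 -0.9 28.6] [ 0.1  -0.04  0.09]
```

```bash
python3 -m crank '[[-0.0016,-0.0018,0.01,0.2,0,0.2,0],[0,0,0,0,0,0,0],[0,0,0,0,0,0,0]]'; python3 - <<'E'
from h import *
p0,R0,o=cur();print(o['time'],p0,o['force'])
R1=down(np.deg2rad(54.66));rows(p0,R0,[.6168,-.2177,.0796],R1)
s=vision.camera('scene');crop('scene',s,215,295,210,290,7,'pics/k3.png')
E
```

```text
time: 18.4
eef_pos: [0.6157, -0.2175, 0.1254]
eef_rot: [-0.001, 0.888, 0.459, -0.0]
force: [-0.3, -0.8, -2.5]
width: 0.0136
18.4 [ 0.61571852 -0.21753799  0.12537866] [-0.32124086 -0.75107621 -2.48714903]
shift tool mm [ 0.4  1.1 45.8] turn [-0.11 -0.06 -0.03] rows 2 each [ 0.2  0.5 22.9] [-0.06 -0.03 -0.01]
```

View pics/k3.png

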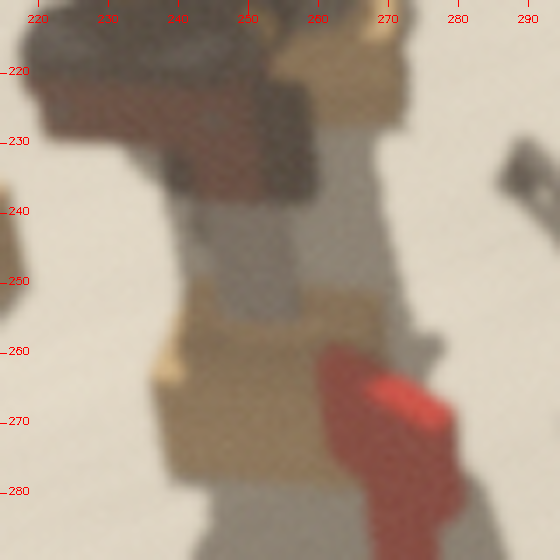

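```bash
python3 -m crank '[[0.0003,0.0005,0.006,0,0,0,0],[0,0,0.004,0,0,0,0],[0,0,0.003,0,0,0,0],[0,0,0,0,0,0,0]]'; python3 -m crank '[[0,0,0.006,0,0,0,0],[0,0,0.006,0,0,0,0],[0,0,0,0,0,0,0]]'; python3 - <<'E'
from h import *
p0,R0,o=cur();print(o['time'],p0,R0.inv().apply(o['force']))
R1=down(np.deg2rad(54.66));rows(p0,R0,[.6168,-.2177,.0796],R1)
E
```

```text
time: 18.85
eef_pos: [0.6159, -0.2173, 0.1114]
eef_rot: [-0.002, 0.888, 0.459, -0.0]
force: [1.0, 0.5, -1.0]
width: 0.0142
time: 19.15
eef_pos: [0.6156, -0.2172, 0.0989]
eef_rot: [-0.002, 0.888, 0.459, -0.001]
force: [-0.2, 0.5, -1.4]
width: 0.0141
19.15 [ 0.6156329  -0.21720281  0.09894793] [ 0.31889921 -0.41250758  1.41600683]
shift tool mm [ 0.3  1.3 19.3] turn [-0.21 -0.02 -0.  ] rows 1 each [ 0.3  1.3 19.3] [-0.21 -0.02 -0.  ]
```

```bash
python3 -m crank '[[0,0.0005,0.006,0,0,0,0],[0,0.0005,0.006,0,0,0,0],[0,0,0.004,0,0,0,0],[0,0,0,0,0,0,0]]'; python3 -m crank '[[0,0,0.0025,0,0,0,0],[0,0,0,0,0,0,0]]'; python3 -m crank '[[0,0,0.002,0,0,0,0],[0,0,0,0,0,0,0]]'; python3 -m crank '[[0,0,0.0015,0,0,0,0],[0,0,0,0,0,0,0]]'
```

```text
time: 19.55
eef_pos: [0.6166, -0.2178, 0.0833]
eef_rot: [-0.002, 0.888, 0.459, -0.001]
force: [-0.7, 0.2, -1.5]
width: 0.0138
time: 19.75
eef_pos: [0.6171, -0.218, 0.0815]
eef_rot: [-0.001, 0.888, 0.459, -0.0]
force: [-0.0, -0.7, -2.1]
width: 0.0137
time: 19.95
eef_pos: [0.6173, -0.218, 0.0798]
eef_rot: [-0.001, 0.888, 0.459, 0.0]
force: [-1.1, -0.9, -1.8]
width: 0.0138
time: 20.15
eef_pos: [0.6173, -0.218, 0.0796]
eef_rot: [-0.001, 0.888, 0.459, 0.0]
force: [-3.3, 1.1, 7.0]
width: 0.014
```

Contact is at the same TCP height as at the start (0.0796), so the key has bottomed out. Releasing.

```bash
python3 -m crank '[[0,0,0,0,0,0,0.1],[0,0,0,0,0,0,0.25],[0,0,0,0,0,0,0.4],[0,0,0,0,0,0,0.4],[0,0,0,0,0,0,0.4]]'; python3 -m crank '[[0,0,-0.01,0,0,0,0.4],[0,0,-0.02,0,0,0,0.4],[0,0,-0.04,0,0,0,0.4],[0,0,-0.045,0,0,0,0.4],[0,0,-0.045,0,0,0,0.4]]'; python3 -m crank '[[0.04,0,-0.02,0,0,0,0.4],[-0.045,0.0,-0.02,0,0,0,0.4],[-0.045,0,0,0,0,0,0.4],[-0.045,0,0,0,0,0,0.4],[-0.045,0,0,0,0,0,0.4]]'; python3 - <<'E'
from h import *
p0,R0,o=cur();print(o['time'],p0,o['force'])
t=vision.camera('top');cv2.imwrite('pics/l1.png',t);crop('top',t,360,420,150,210,10,'pics/l2.png')
s=vision.camera('scene');cv2.imwrite('pics/l3.png',s);crop('scene',s,205,305,200,300,6,'pics/l4.png')
E
```

```text
time: 20.65
eef_pos: [0.6171, -0.2179, 0.0781]
eef_rot: [-0.001, 0.888, 0.459, -0.0]
force: [0.4, -0.2, 0.8]
width: 0.0348
time: 21.15
eef_pos: [0.617, -0.2181, 0.2405]
eef_rot: [-0.001, 0.888, 0.459, 0.0]
force: [1.6, 0.1, -1.0]
width: 0.0353
time: 21.65
eef_pos: [0.5353, -0.3336, 0.2792]
eef_rot: [-0.001, 0.888, 0.459, 0.0]
force: [1.0, 0.1, -0.6]
width: 0.035
21.65 [ 0.53534091 -0.33360908  0.27921594] [ 0.994014    0.1056397  -0.64395792]
```

View pics/l1.png

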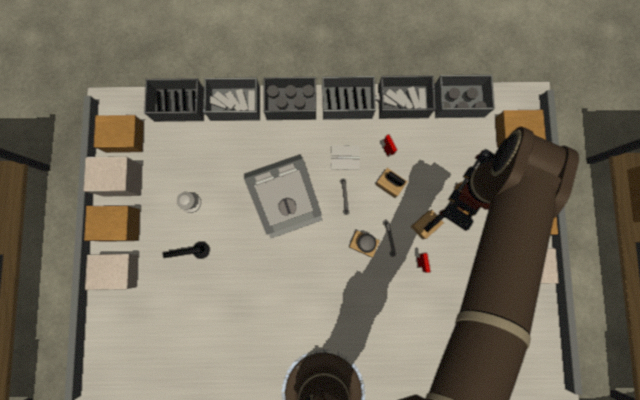

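View pics/l4.png

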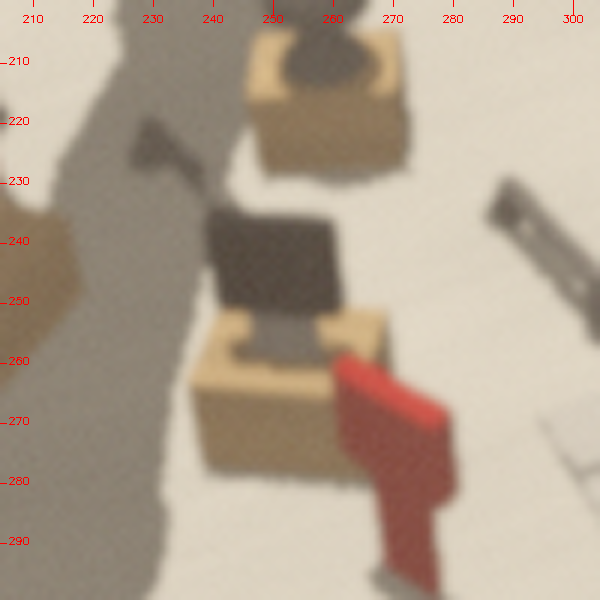

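View pics/l3.png

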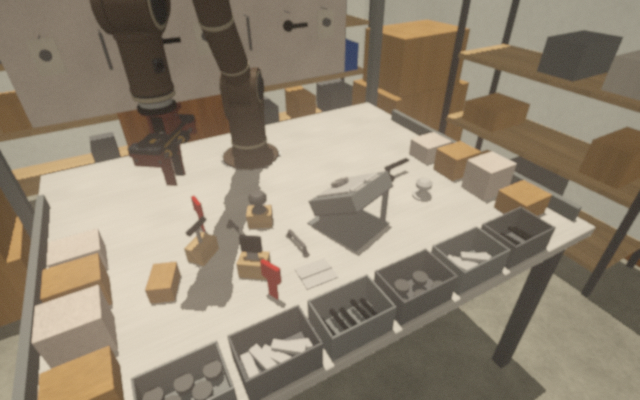

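The key stands upright in its block with its handle at scene (240..261, 235..252), the same as at the start. The hatch is shut with the slot running up the face at top (287,206), and the bystanders are in place. The arm is clear, so I'll let it settle and hand in.

```bash
python3 -m crank '[[0,0,0,0,0,0,0.4],[0,0,0,0,0,0,0.4],[0,0,0,0,0,0,0.4]]'; python3 - <<'E'
from h import *
o=get_obs();print(o['time'],o['qd'].round(3),o['force'])
print(env.finish_job())
E
```

```text
time: 22.05
eef_pos: [0.5374, -0.3308, 0.2782]
eef_rot: [-0.001, 0.888, 0.46, 0.0]
force: [0.1, 0.6, -0.1]
width: 0.0351
22.05 [-0.004  0.003  0.005  0.001  0.002 -0.002  0.001] [ 0.1052773   0.59214818 -0.11155797]
the job is handed in; nothing more can be done
None
```

The hatch is shut and locked, and the key is back in its block and released. I handed the job in at about 22 s of the 72 s allowed.

- **Hatch:** I pushed it shut with the closed fingers until it met its stop, with a brief reading of about 38 N up (about 41 N in all) at the wrist. That was on the fingertips, not the arm or the gripper's body. A top picture then showed it lying flush.
- **Lock:** I turned the fastener clockwise until the wrist torque rose to about 0.7 N m. In the picture after pulling the key out, the slot measured about 1.59 rad, which is at its stop.
- **Key:** It met the bottom of the hole at the same tool height as when I took it (0.0796 m). The last pictures show it upright in the block, with its handle where it started.
- **Rest of the shelf:** By eye, the loose and fixed bystanders are where they were. Part of the right-hand side was behind the arm in the last top view, but the scene view shows nothing moved there.

While pulling the key away from the slot, joint 2 came right to its lower limit (-0.29 rad by the rounded reading). I moved off it at once, and nothing reported it as passed. None of the other checks failed or disagreed.

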